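# Wedge the hand-rest bar tight over the decorating plate

## Robot

A 6-joint arm with a two-finger parallel gripper is mounted at the origin on the work surface. World frame = base frame: x ahead of the robot, y to its left, z up, the work surface at z = 0. Lengths are in m, angles in rad, forces in N, time in s.
With the tool pointing down it reaches from about 0.25 to 0.725 m from the base axis. Payload 4 kg.
Tool frame: the origin (TCP) lies on the centre line of the jaws, within the pads' length; the fingertips stand 22 mm ahead of it and the grasp point (between the pads) lies 3 mm ahead of it (bot.tips_ahead is the distance from the TCP to the fingertips, in m); z points along the fingers, y is the direction in which the jaws open and shut (so a half turn about z gives the same grasp; the last joint's range is limited). The gripper opens to 85 mm and grips with 20 to 120 N. Pads are 22 mm wide; open, the fingers measure 114 mm over their backs; the gripper's body (76 mm by 85 mm) begins 54 mm behind the grasp point. The pads swing forward as they close: fully open they stand 13 mm farther back than shut.
Start: joints at [1.269, 0.241, 0.005, 1.335, 0, 1.571], TCP at [0.149, 0.477, 0.253] pointing down, gripper open.
Joint ranges: [-2.72, 2.72], [-1.05, 1.87], [-1.09, 1.28], [-1.99, 2.15], [-1.42, 1.44], [-3.14, 3.14]. Speed limits (rad/s): [2.79, 2.79, 3.14, 3.14, 3.14, 3.14].

## Interface

Orientations are given as a 3x3 rotation matrix whose columns are the frame's x, y, z axes.
In Python, from cell import bot gives the robot as it stands.
- The arm moves only by the tool move_arm, never from a script. Its argument "rows" is text: rows parted by semicolons, each of 7 numbers parted by spaces: the turn, a rotation vector about the tool's x, y, z in degrees, then the shift along the tool's x, y, z in cm, then the opening, from 0 (shut) to 1 (fully open). A call has 1 to 10 rows; each row shifts and turns the commanded pose from where the row before left it, along the tool's axes as they then stand; what a row does not reach is not made up. A row lasts 1/10 s, in which the tool goes at most 50 mm and 8.59 degrees, less where a joint would pass 70% of its speed; a pose out of reach is approached as far as the arm can. A call is refused whole if a number of a shift passes 5 or a number of a turn 8.59, either way. A call with a gripper value outside its range is refused whole. The fingers move at their own pace and stop on an object; "force" is the grip in N (left out, the last holds). Time passes only in rows, so rows that do not move let the fingers close. It gives the time, the measured TCP pose, the force and the opening at its end, in the units of the state.
- bot.get_obs(): the state, without advancing time (a new reading comes with each control period).
- bot.camera(name): name is "scene" or "top"; returns a dict with "img" (384x512x3 uint8, red, green, blue), "range_z" (384x512 float32, m along the optical axis (not along the pixel's ray), 0 where there is no reading), "intrinsics" (3x3 intrinsics, pixels), "position" and "attitude" of the camera in the world. Camera axes: x right, y down, z forward; pixel columns grow to the right and rows downward; lengths in m; the calibration is good to about 2 mm. A picture is of the moment at which its call begins.
- bot.sign_off(): hands the job in, once; it reports no verdict.
The state is a dict: "clock": time; "q": joint angles; "joint_vel": joint speeds; "joint_torque": joint torques, N m; "tcp_pos": TCP position; "tcp_rot": TCP orientation; "contact_force": force on the tool from outside, world axes, zero at the start; "wrist_torque": the same for the moment, N m; "grip_width": opening from 0.0 (shut) to 1.0 (fully open).
Only numpy, scipy, OpenCV 4.12 (cv2) and the standard library are available. Lean on these libraries where they do the work, as an engineer would, in place of code of your own. Each camera call takes 0.05 s, during which the arm holds its last target.

## Task

Get the hand rest ready for decorating the plate: push the loose end of the long wooden bar so that it swings over the plate and lies back against the two posts of the iron block. Then pick up the loose wooden wedge and push it, thin end first from the side the bar came from and midway between the posts, under the sagging bar until the bar is lifted level against the keeper arms above it and the wedge is jammed tight. Let go and leave the wedge in place, and do not disturb the cup, the jar or the orange rib.

Things in the scene. Friction and masses are not known exactly. Their poses are not given: they have to be found in the camera images.
- stand: Fixed stand of the hand rest: plywood base 170 x 200 mm, 14 thick, carrying a low banding wheel with a terracotta plate (134 mm across, top at z 64) at (0, 10) and the pivot post. Origin on the bench; x points the way the bar swings home (about to the robot's right), y along the home bar to the pivot (about away from the robot), z up; stand offsets are (x, y, z) mm in this frame.
- frame_mid (a point): Middle between the two square posts on the 7 kg iron rest block, which stands on the robot's side of the stand, unfastened (push gently; slides at about 35 N). Stand offset (20, -100, 108). Posts: x 20 to 38, 14 mm wide, at y -134 and -66 (54 mm free between), up to z 172. From each a keeper arm reaches over the bar (x -22 to 20, z 101 to 115) and higher a top arm (x -39 to 38, z 156 to 172).
- rail_mid (a point): Middle of the steel tool rail, 14 mm thick and 96 mm long along y, fixed across the front of the top arms (stand offset -35, -100, 164). It overhangs where the wedge goes in: a vertical gripper's body does not fit there, so the tool must lean back to the -x side there (30 to 40 degrees from vertical).
- mouth (a point): The mouth of the gap: point on the rest block's flat top (stand offset -18, -100, 60; the top spans x -165 to 70, y -138 to -62) below the front lower edge of the bar when it is home, midway between the posts. Its x axis points into the gap (the direction to push the wedge), z up.
- swing (a joint): Swing of the wooden bar about the upright pivot axis at stand offset (0, 105), rad. 0 = home, bar along the stand's -y, touching the two posts; positive = free end swung to the -x side (the robot's left). Starts at 0.28 to 0.5, stays where it is left, turns with under 1 N at the end.
- bar (a joint): Sag of the bar about a level pin at the pivot (height z 90), rad. 0 = level and up against the keeper arms; about 0.047 = free end hanging down on its stop, by its own weight. When hanging, the gap between rest block and bar at the mouth is about 9 mm; when level it is 19 mm.
- bar_end (a point): Point on the wooden bar's front (-x) face, half-way up, 20 mm from its free end and 325 mm from the pivot axis. The bar is 36 mm wide, 22 mm high, 0.2 kg; its y axis points along the bar to the pivot, its x axis the way it swings home. Good place to push it.
- wedge_mid (a point): Centre of the loose wooden wedge lying flat on the bench, left of the stand: length 125 mm, width 30, 27 thick at the butt, 4 at the thin end; 60 g. Point halfway along, 7.5 mm above its underside. x axis points to the thin end, y across, z up; butt face at x = -62.5 mm. Jammed, its thin end is about 82 mm past the mouth and 43 mm of it still stands out in front of the bar.
- wedge_tip (a point): The wedge's thin end: middle of its edge, 2 mm above its underside, 62.5 mm in x from the centre.
- cup_mid (a point): Bystander: bisque cup, 80 mm across, 85 mm high; point half-way up on its axis.
- jar_mid (a point): Bystander: glass jar with cork top, 60 mm across, 108 mm high; point half-way up on its axis.
- rib_mid (a point): Bystander: flat orange plastic potter's rib, 50 x 100 x 5 mm, lying on the bench; its centre.
- lamp: Bystander, fixed: white ceramic lamp base with a press button, 120 mm across, 189 mm high with its bulb; origin under its centre.
There are look-alikes about, which are no part of the job. Of the things like the part that bears wedge_mid, leave any that is purple or white; of the rest the smaller one is meant.

How it is judged:
On the way, in this order (a step that is already met when the one before it is completed fails the run):
1. the bar is swung home against the posts (value of joint swing below 0.03 rad and x of wedge_tip in the frame of mouth below 0 m), for 0.2 s.
2. the wedge's thin end is under the bar between the posts (value of joint swing below 0.03 rad and x of wedge_tip in the frame of mouth above 0.005 m and z of wedge_tip in the frame of mouth between -0.005 and 0.02 m and y of wedge_tip in the frame of mouth between -0.02 and 0.02 m and y of wedge_mid in the frame of mouth between -0.02 and 0.02 m), for 0.1 s.
3. the wedge has lifted the bar level against the keeper arms (y of wedge_tip in the frame of mouth between -0.02 and 0.02 m and y of wedge_mid in the frame of mouth between -0.02 and 0.02 m and value of joint swing below 0.03 rad and value of joint bar below 0.006 rad and x of wedge_tip in the frame of mouth above 0.045 m and z of wedge_mid in the frame of mouth between 0 and 0.02 m and contact force between wedge and bar above 3 N), for 0.2 s.
At the end, for the whole second after the job is handed in: Bar home (swing under 0.03 rad) and level (sag under 0.006 rad); wedge on the rest block, thin end 45 mm or more past the mouth, centre line within 20 mm of the middle, squeezed by the bar (over 3 N), at rest and released (all of step 3 and linear speed of each of wedge, bar below 0.01 m/s); the robot touches nothing.
It fails at once if the cup is moved more than 30 mm (distance of cup_mid from where it was at the start of the episode above 0.03 m).
It fails at once if the jar is moved more than 30 mm (distance of jar_mid from where it was at the start of the episode above 0.03 m).
It fails at once if the rib is moved more than 30 mm (distance of rib_mid from where it was at the start of the episode above 0.03 m).
It also fails if it takes over 67 s, if anything falls off the work surface, if the arm or the gripper's body presses on something with over 40 N, if the wrist force passes 120 N, or if a joint passes its speed limit or range.

## Working session

There is one attempt and no reset: what is moved stays moved. The work goes in short steps, Python scripts to look and compute and a tool call to move; the robot and the scene stay as the last step left them, time stands still between calls to the robot, and variables do not carry over. Pictures are saved under pics/ and viewed, and the job is handed in when it is done.

Besides the shell and the picture viewer there is one more tool, called as name(argument=value, ...) on one line, values as JSON. move_arm: Moves the arm, as the interface text tells. Its arguments: {"type":"object","properties":{"rows":{"type":"string"},"force":{"type":"number"}},"required":["rows"]}

```bash
ls; mkdir -p pics; python3 - <<'E'
from cell import bot
import cv2,numpy as np
o=bot.get_obs()
for k,v in o.items(): print(k,np.round(v,3).tolist())
for n in("scene","top"):
    c=bot.camera(n); cv2.imwrite(f"pics/{n}0.png",c["img"][:,:,::-1]); np.savez(f"pics/{n}0.npz",**c)
    print(n,c["intrinsics"],c["position"],c["attitude"])
E
```

```text
pics
clock 0.0
q [1.269, 0.241, 0.004, 1.335, 0.0, 1.571]
joint_vel [0.001, 0.001, 0.001, -0.0, 0.001, -0.002]
joint_torque [-0.0, -37.232, 25.241, 0.017, 0.0, -0.0]
tcp_pos [0.148, 0.477, 0.252]
tcp_rot [[-0.955, 0.297, -0.001], [0.297, 0.955, -0.002], [0.0, -0.002, -1.0]]
contact_force [0.228, -0.359, 0.51]
wrist_torque [0.024, -0.013, 0.031]
grip_width 1.001
scene [[453.60825513   0.         259.3207985 ]
 [  0.         453.60825513 190.34548797]
 [  0.           0.           1.        ]] [ 1.151745   -0.01383939  1.13090353] [[ 0.03029955  0.85710252 -0.51425403]
 [ 0.99951348 -0.02217304  0.02193514]
 [ 0.00739808 -0.51466846 -0.85735736]]
top [[385.5487511    0.         257.22838362]
 [  0.         385.5487511  188.49673408]
 [  0.           0.           1.        ]] [0.48701074 0.00143485 1.24973698] [[-3.69949446e-03 -9.98448025e-01  5.55684751e-02]
 [-9.99992802e-01  3.74059459e-03  6.35638173e-04]
 [-8.42510816e-04 -5.55657236e-02 -9.98454676e-01]]
```

View pics/scene0.png

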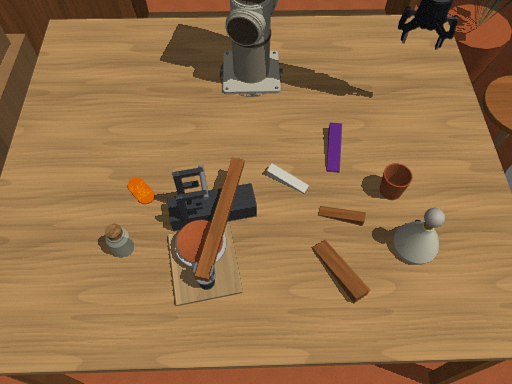

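View pics/top0.png

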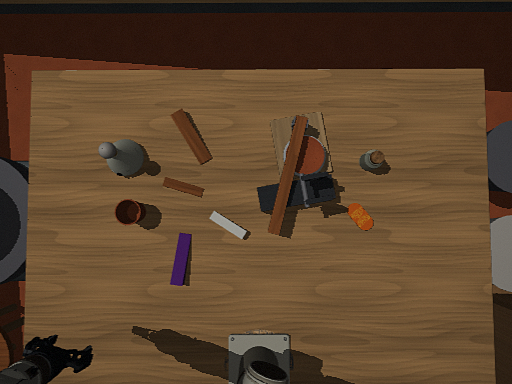

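The smaller brown wedge is at top (183,187) / scene (342,215). The bar runs from its pivot at top (299,120) to its free end at (278,230). The rest block is around (300,193). Next I measure from the depth data.

```bash
cat > h.py <<'E'
import numpy as np,cv2
def load(n): return dict(np.load(f"pics/{n}.npz"))
def cloud(c):
    K=c["intrinsics"];z=c["range_z"].astype(float);h,w=z.shape
    u,v=np.meshgrid(np.arange(w),np.arange(h))
    p=np.stack([(u-K[0,2])/K[0,0]*z,(v-K[1,2])/K[1,1]*z,z],-1)@c["attitude"].T+c["position"]
    p[z==0]=np.nan
    return p
def proj(c,P):
    q=(np.atleast_2d(P)-c["position"])@c["attitude"]
    return q[:,:2]/q[:,2:]*[c["intrinsics"][0,0],c["intrinsics"][1,1]]+c["intrinsics"][:2,2]
E
python3 - <<'E'
from h import *
for n,boxes in (("top0",[(150,170,215,205),(245,105,350,245)]),("scene0",[(310,195,375,235),(155,150,265,310)])):
    c=load(n);p=cloud(c);img=c["img"]
    for i,(a,b,d,e) in enumerate(boxes):
        s=600//max(d-a,e-b)
        cv2.imwrite(f"pics/{n}_crop{i}.png",cv2.resize(img[b:e,a:d,::-1],None,fx=s,fy=s,interpolation=cv2.INTER_CUBIC))
    a,b,d,e=boxes[0]
    q=p[b:e,a:d].reshape(-1,3);rgb=img[b:e,a:d].reshape(-1,3).astype(int)
    bench=np.nanmedian(q[:,2]);print(n,"bench z",bench)
    m=q[:,2]>bench+0.004
    w=q[m];print(len(w),"z range",w[:,2].min(),w[:,2].max())
    cc=w[:,:2].mean(0);U,S,V=np.linalg.svd(w[:,:2]-cc);d1=V[0];print("centroid",cc,"axis",d1)
    t=(w[:,:2]-cc)@d1;s=(w[:,:2]-cc)@V[1]
    print("t",t.min(),t.max(),"s",s.min(),s.max())
    for lo in np.arange(-0.08,0.08,0.01):
        k=(t>=lo)&(t<lo+0.01)
        if k.any():print(round(lo,3),k.sum(),np.round(w[k,2].max(),4),np.round(np.median(w[k,2]),4),np.round([s[k].min(),s[k].max()],4))
E
```

```text
top0 bench z -0.0005427391573924467
404 z range 0.0034718338124022363 0.029108207995231616
centroid [0.56339792 0.24401326] axis [0.17376366 0.98478738]
t -0.10295610147320175 0.09615301230159785 s -0.06633233008233282 0.06549846513459721
-0.08 2 0.004 0.0038 [0.0154 0.0212]
-0.07 14 0.007 0.0048 [-0.0204  0.0655]
-0.06 24 0.01 0.0058 [-0.0321  0.0502]
-0.05 27 0.0109 0.0072 [-0.0199  0.0621]
-0.04 31 0.0131 0.0085 [-0.0343  0.0151]
-0.03 33 0.0165 0.0094 [-0.0466  0.0364]
-0.02 33 0.0186 0.0123 [-0.0546  0.0373]
-0.01 31 0.0164 0.0142 [-0.0144  0.0528]
-0.0 30 0.0232 0.0156 [-0.013   0.0411]
0.01 34 0.0246 0.0175 [-0.0537  0.0426]
0.02 36 0.0253 0.0186 [-0.0458  0.0212]
0.03 32 0.0267 0.0225 [-0.0633  0.0248]
0.04 33 0.029 0.0232 [-0.0428  0.0408]
0.05 28 0.0291 0.0241 [-0.054   0.0212]
0.06 2 0.0047 0.0044 [-0.0614  0.0396]
scene0 bench z 0.001196001767852617
526 z range 0.005221117551086563 0.030115574834775005
centroid [0.56733797 0.24744103] axis [0.26479635 0.96430436]
t -0.0932959530217734 0.08302705639974964 s -0.07170593377807766 0.08235216000012645
-0.07 18 0.0087 0.0059 [-0.0717  0.0479]
-0.06 27 0.0126 0.0079 [-0.0564  0.0173]
-0.05 39 0.0131 0.0086 [-0.0202  0.0279]
-0.04 37 0.0134 0.0101 [-0.0142  0.0167]
-0.03 41 0.0171 0.0128 [-0.0125  0.0345]
-0.02 41 0.02 0.014 [-0.0512  0.0153]
-0.01 43 0.0196 0.0163 [-0.0367  0.0592]
-0.0 44 0.0236 0.0166 [-0.0142  0.0162]
0.01 46 0.0261 0.0194 [-0.0141  0.0367]
0.02 46 0.0268 0.0215 [-0.0155  0.0156]
0.03 53 0.0268 0.0223 [-0.0156  0.0519]
0.04 52 0.0292 0.024 [-0.0163  0.0824]
0.05 30 0.0301 0.0248 [-0.0165  0.0168]
0.06 1 0.0057 0.0057 [0.0526 0.0526]
0.07 1 0.0064 0.0064 [0.0713 0.0713]
```

```bash
python3 - <<'E'
from h import *
# crops in top: height map, 4x
c=load("top0");p=cloud(c)
z=p[105:245,245:350,2]
zz=np.clip(z/0.18,0,1)*255
cv2.imwrite("pics/hm.png",cv2.resize(cv2.applyColorMap(np.nan_to_num(zz).astype(np.uint8),cv2.COLORMAP_JET),None,fx=4,fy=4,interpolation=cv2.INTER_NEAREST))
for v in range(108,240,6): print(v,[int(1000*x) if x==x else -1 for x in p[v,250:346:4,2]])
E
```

```text
108 [-2, 2, 0, -1, 0, 1, -1, -5, -3, -7, -2, 0, 0, 2, -1, -4, -3, 0, -3, 0, -1, 2, -2, 1]
114 [0, -5, 1, 0, -4, -3, -1, -3, 0, -2, -3, -2, 0, 0, 13, 11, 13, 16, 3, -1, -1, -3, -2, 1]
120 [-2, -4, -1, -1, -5, -1, 10, 9, 11, 15, 12, 104, 93, 101, 98, 12, 11, 9, 12, -2, -2, -4, 5, 4]
126 [0, -1, -1, 1, 0, -4, 9, 12, 14, 14, 12, 99, 101, 102, 100, 12, 15, 11, 11, -1, -3, -4, 0, -5]
132 [-4, 0, 0, 2, 0, 0, 13, 10, 10, 14, 13, 98, 96, 96, 14, 13, 11, 13, 11, -2, -2, -3, -3, 0]
138 [-1, 0, 0, -1, -1, -1, 7, 13, 10, 8, 9, 96, 97, 97, 59, 66, 68, 16, 11, 1, -1, -6, 0, -4]
144 [0, 1, -1, -2, -1, 0, 13, 14, 13, 13, 96, 94, 96, 51, 53, 54, 54, 63, 52, 11, -4, 1, 3, 0]
150 [-2, 0, -5, 1, 0, -2, -2, 9, 10, 48, 96, 96, 93, 53, 56, 54, 53, 58, 65, 15, 3, -3, 0, -1]
156 [-2, 1, -1, -3, 0, -3, 0, 13, 13, 90, 94, 96, 95, 57, 55, 53, 51, 53, 62, 15, -1, -5, -4, 2]
162 [-5, 0, -1, -1, -6, 2, -2, 12, 12, 92, 95, 90, 53, 55, 53, 51, 50, 56, 62, 15, 11, 0, 0, -1]
168 [-1, -4, -1, 3, -4, -2, 4, -5, 13, 94, 91, 89, 59, 57, 55, 56, 58, 66, 17, 11, 13, 0, 2, 0]
174 [-2, 0, -4, 0, 3, -3, -1, -4, 92, 89, 93, 43, 
[... 308 characters left out ...]
9, 170, 58, 54, 60, 61, 59, 57, 57, -3, -2]
198 [-5, -3, 2, 56, 59, 61, 57, 85, 89, 89, 58, 58, 61, 62, 168, 57, 167, 170, 169, 174, 172, -4, -1, 0]
204 [-6, -1, 0, 54, 57, 57, 63, 86, 90, 92, 61, 55, 56, -3, 168, 1, 0, -3, -1, -2, 0, 0, 3, -4]
210 [0, -3, -1, 56, 62, 0, 87, 84, 87, 0, 0, -1, 2, 0, 0, -4, 4, -5, 0, -1, 0, -1, -4, 1]
216 [3, 0, 1, -7, 2, -3, 87, 89, 85, 0, 0, -5, -1, -1, -2, -1, -3, 0, -2, 1, -2, 0, 0, -2]
222 [-2, 0, 1, -6, 2, 84, 85, 84, 83, -1, -1, -2, -2, 1, -3, -1, 0, -1, -4, -3, 0, -4, 1, -2]
228 [-2, 0, -4, -2, -1, 84, 84, 84, 0, -1, -5, 0, 0, -4, 1, 1, 0, -1, -5, -1, 0, 1, -1, -4]
234 [-2, -3, 0, -2, 1, 0, -3, 82, 0, -5, 1, 0, -2, -4, -1, 0, 0, -2, 1, 0, 0, 0, -5, -1]
```

```bash
cat > meas.py <<'E'
from h import *
from scipy.optimize import least_squares
def wedge(n,seed):
    c=load(n);p=cloud(c);hsv=cv2.cvtColor(c["img"],cv2.COLOR_RGB2HSV)
    return c,p,hsv
def rectd(q,x0,x1,y0,y1):
    cx,cy=(x0+x1)/2,(y0+y1)/2
    d=np.abs(q-[cx,cy])-[(x1-x0)/2,(y1-y0)/2]
    return np.hypot(np.maximum(d[:,0],0),np.maximum(d[:,1],0))+np.minimum(d.max(1),0)
def stand(p,box,zoff=0.):
    a,b,d,e=box;q=p[b:e,a:d].reshape(-1,3);q=q[~np.isnan(q[:,2])].copy();q[:,2]-=zoff
    hi=q[(q[:,2]>.152)&(q[:,2]<.185)][:,:2]
    blk=q[(q[:,2]>.05)&(q[:,2]<.068)][:,:2]
    ply=q[(q[:,2]>.008)&(q[:,2]<.02)][:,:2]
    def f(x):
        def loc(w):
            w=w-x[:2];cs,sn=np.cos(x[2]),np.sin(x[2]);return np.c_[w@[cs,sn],w@[-sn,cs]]*1000
        l=loc(hi);r1=np.minimum.reduce([rectd(l,-39,38,-141,-127),rectd(l,-39,38,-73,-59),rectd(l,-42,-28,-148,-52)])
        l=loc(blk);r2=np.minimum(rectd(l,-165,70,-138,-62),np.hypot(l[:,0],l[:,1]-10)-67)
        l=loc(ply);r3=rectd(l,-85,85,-100,100)
        return np.r_[2*np.maximum(r1,-1),np.maximum(r2,-1),np.maximum(r3,-1)]
    best=None
    for yaw in np.radians([-80,-90,-70,-100]):
        s=least_squares(f,[.62,-.12,yaw],x_scale=[.01,.01,.05],loss="soft_l1",f_scale=3)
        if best is None or s.cost<best.cost:best=s
    return best.x,best.cost,len(hi),len(blk),len(ply)
E
python3 - <<'E'
from meas import *
c=load("top0");p=cloud(c)
print(stand(p,(245,105,350,245)))
c=load("scene0");p=cloud(c)
print(stand(p,(155,150,265,310),.0012))
E
python3 - <<'E'
import cv2,numpy as np
a=cv2.imread("pics/top0_crop1.png");b=cv2.imread("pics/scene0_crop1.png");print(a.shape,b.shape)
h=560
f=lambda i:cv2.resize(i,(int(i.shape[1]*h/i.shape[0]),h))
o=np.hstack([f(a),f(b)]);s=min(1,800/o.shape[1]);cv2.imwrite("pics/crops.png",cv2.resize(o,None,fx=s,fy=s))
E
```

```text
(array([ 0.65823347, -0.14446261, -1.3653004 ]), np.float64(29008.987424828567), 412, 2085, 1323)
(array([ 0.66314631, -0.14178667, -1.35846282]), np.float64(63018.47739327312), 609, 2465, 2565)
(560, 420, 3) (480, 330, 3)
```

View pics/crops.png

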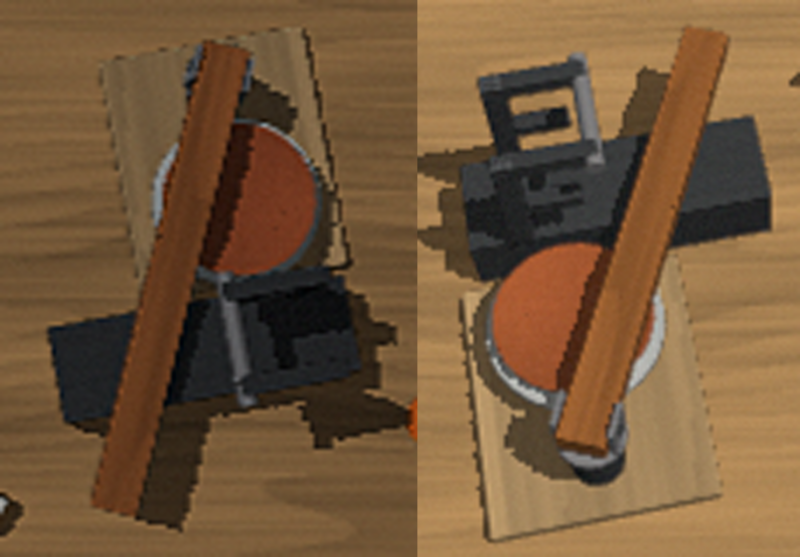

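```bash
cat >> meas.py <<'E'
def T(x,P):
    P=np.atleast_2d(P)/1000.;cs,sn=np.cos(x[2]),np.sin(x[2])
    return np.c_[x[0]+P[:,0]*cs-P[:,1]*sn,x[1]+P[:,0]*sn+P[:,1]*cs,P[:,2]]
def overlay(n,x,box,out,extra=[]):
    c=load(n);a,b,d,e=box;s=min(800/(d-a),600/(e-b));s=int(s)
    im=cv2.resize(c["img"][b:e,a:d,::-1],None,fx=s,fy=s,interpolation=cv2.INTER_CUBIC)
    def pl(P,col,w=False):
        q=proj(c,P if w else T(x,P));q=((q-[a,b]+.5)*s).astype(int)
        cv2.polylines(im,[q.reshape(-1,1,2)],True,col,1)
    R=lambda x0,x1,y0,y1,z:[[x0,y0,z],[x1,y0,z],[x1,y1,z],[x0,y1,z]]
    pl(R(-165,70,-138,-62,60),(0,255,0));pl(R(-85,85,-100,100,14),(0,255,255))
    pl(R(-39,38,-141,-127,172),(255,0,255));pl(R(-39,38,-73,-59,172),(255,0,255));pl(R(-42,-28,-148,-52,171),(255,255,0))
    th=np.linspace(0,6.28,60);pl(np.c_[67*np.cos(th),10+67*np.sin(th),64+0*th],(255,255,255))
    for E in extra: pl(E,(0,0,255),True)
    cv2.imwrite(out,im)
E
python3 - <<'E'
from meas import *
x=np.array([.6607,-.1431,-1.362])
overlay("top0",x,(245,105,350,245),"pics/ov_t.png")
overlay("scene0",x,(155,150,265,310),"pics/ov_s.png")
a=cv2.imread("pics/ov_t.png");b=cv2.imread("pics/ov_s.png")
print(a.shape,b.shape);h=min(a.shape[0],b.shape[0]);f=lambda i:cv2.resize(i,(int(i.shape[1]*h/i.shape[0]),h))
o=np.hstack([f(a),f(b)]);s=min(1,800/o.shape[1]);cv2.imwrite("pics/ov.png",cv2.resize(o,None,fx=s,fy=s))
E
```

```text
(560, 420, 3) (480, 330, 3)
```

View pics/ov.png

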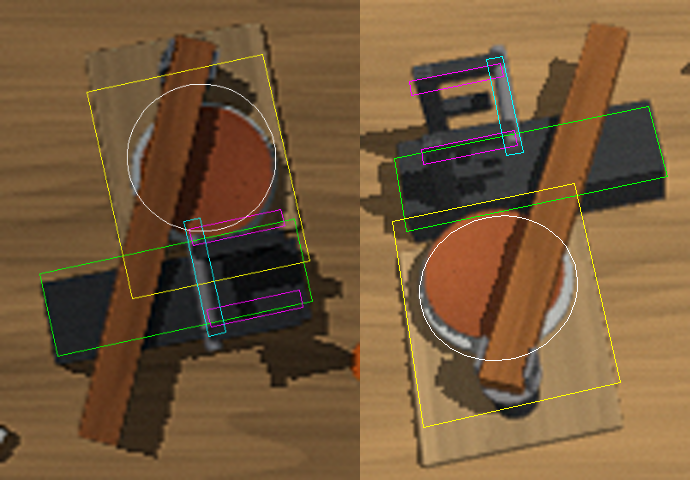

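```bash
sed -i 's/-85,85,-100,100/-85,85,-60,140/g' meas.py
cat > st.py <<'E'
from meas import *
import sys
def run(tn,sn):
    xs=[]
    for n,box,zo in((tn,(245,105,350,245),0),(sn,(155,150,265,310),.0012)):
        r=stand(cloud(load(n)),box,zo);print(n,np.round(r[0],4),r[1:]);xs.append(r[0])
    return xs
E
cat > ov.py <<'E'
from meas import *
def ov(tn,sn,x,out,extra=[]):
    overlay(tn,x,(245,105,350,245),"pics/ov_t.png",extra)
    overlay(sn,x,(155,150,265,310),"pics/ov_s.png",extra)
    a=cv2.imread("pics/ov_t.png");b=cv2.imread("pics/ov_s.png")
    h=560;f=lambda i:cv2.resize(i,(int(i.shape[1]*h/i.shape[0]),h))
    o=np.hstack([f(a),f(b)]);s=min(1,800/o.shape[1]);cv2.imwrite(out,cv2.resize(o,None,fx=s,fy=s))
E
python3 - <<'E'
from st import *;from ov import ov
xs=run("top0","scene0");x=np.mean(xs,0);print(x);ov("top0","scene0",x,"pics/ov2.png")
E
```

```text
top0 [ 0.6499 -0.1473 -1.3922] (np.float64(3427.5200780334244), 412, 2085, 1323)
scene0 [ 0.6512 -0.1432 -1.3931] (np.float64(13633.891291590775), 609, 2465, 2565)
[ 0.65054628 -0.14521284 -1.39267009]
```

View pics/ov2.png

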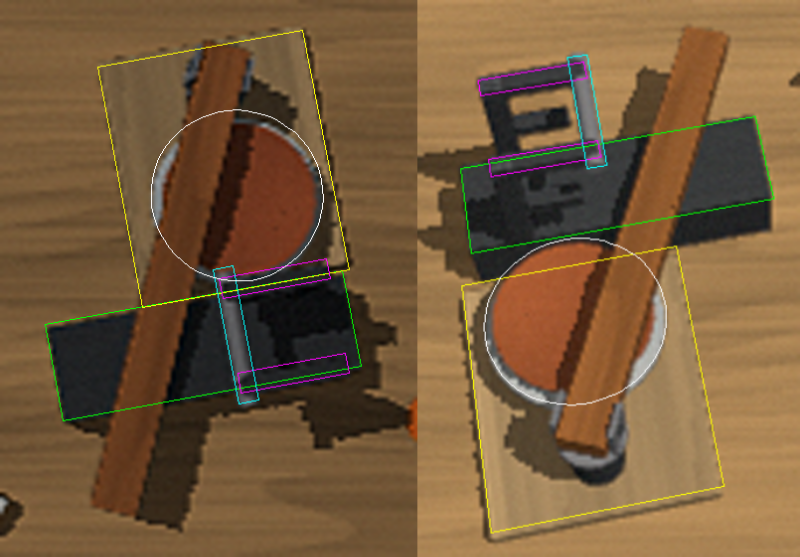

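Overlay matches in both views, so the stand is at about (0.6505, -0.1453) with yaw -79.8°. Next: bar angle and a clean wedge pose.

```bash
cat > wb.py <<'E'
from meas import *
def wedgepose(n,box,zo):
    c=load(n);p=cloud(c);a,b,d,e=box
    img=c["img"][b:e,a:d].astype(int);q=p[b:e,a:d].copy();q[...,2]-=zo
    m=((q[...,2]>.006)).astype(np.uint8)
    m=cv2.morphologyEx(m,cv2.MORPH_OPEN,np.ones((2,2),np.uint8))
    k,l,s,_=cv2.connectedComponentsWithStats(m,connectivity=8)
    i=1+np.argmax(s[1:,4]);w=q[l==i]
    # plane fit of top + min rect
    r=cv2.minAreaRect((w[:,:2]*1000).astype(np.float32));print(n,"rect",np.round(r[0],1),np.round(r[1],1),r[2])
    A=np.c_[w[:,:2],np.ones(len(w))];g=np.linalg.lstsq(A,w[:,2],rcond=None)[0];print(" slope",np.hypot(*g[:2]),"dir",np.degrees(np.arctan2(-g[1],-g[0])))
    bp=cv2.boxPoints(r)/1000;print(np.round(bp,4).tolist(), "n",len(w))
    return r,g,bp
E
python3 - <<'E'
from wb import *
wedgepose("top0",(150,170,215,205),-.0005)
wedgepose("scene0",(310,195,375,235),.0012)
x=[.6505,-.1453,-1.3926]
piv=T(x,[0,105,0])[0,:2];print("pivot",piv)
for n,box in(("top0",(245,105,350,245)),("scene0",(155,150,265,310))):
    p=cloud(load(n));a,b,d,e=box;q=p[b:e,a:d].reshape(-1,3);q=q[(q[:,2]>.075)&(q[:,2]<.108)]
    hsv=cv2.cvtColor(load(n)["img"],cv2.COLOR_RGB2HSV)[b:e,a:d].reshape(-1,3)
    r=cv2.minAreaRect((q[:,:2]*1000).astype(np.float32));print(n,r)
    cs,sn=np.cos(x[2]),np.sin(x[2]);w=q[:,:2]-piv;l=np.c_[w@[cs,sn],w@[-sn,cs]]
    far=l[:,1]<-.1;ang=np.arctan2(-l[far,0],-l[far,1]);print("swing median",np.median(ang))
E
```

```text
top0 rect [563.4 248.2] [109.3  26.4] 74.13237762451172
 ** On entry to DLASCL parameter number  4 had an illegal value
 ** On entry to DLASCL parameter number  4 had an illegal valueTraceback (most recent call last):
  File "<stdin>", line 2, in <module>
  File "wb.py", line 11, in wedgepose
    A=np.c_[w[:,:2],np.ones(len(w))];g=np.linalg.lstsq(A,w[:,2],rcond=None)[0];print(" slope",np.hypot(*g[:2]),"dir",np.degrees(np.arctan2(-g[1],-g[0])))
                                       ~~~~~~~~~~~~~~~^^^^^^^^^^^^^^^^^^^^^
    x, resids, rank, s = _umath_linalg.lstsq(a, b, rcond,
                         ~~~~~~~~~~~~~~~~~~~^^^^^^^^^^^^^
                                             signature=signature)
                                             ^^^^^^^^^^^^^^^^^^^^
    raise LinAlgError("SVD did not converge in Linear Least Squares")
numpy.linalg.LinAlgError: SVD did not converge in Linear Least Squares
```

```bash
python3 - <<'E'
from cell import bot
print(bot.tips_ahead, [a for a in dir(bot) if not a.startswith('_')])
E
python3 - <<'E'
from meas import *
x=[.6505,-.1453,-1.3926]
print(np.round(T(x,[[-18,-100,60],[20,-100,108],[-35,-100,164],[-18,-220,75]]),4))
for n in("top0","scene0"):
    p=cloud(load(n));
    for nm,uv in dict(top0=dict(cup=(129,212),jar=(374,160),rib=(361,216),lamp=(125,155),white=(229,225)),scene0=dict(cup=(396,180),jar=(118,240),rib=(141,190),lamp=(415,240),white=(287,178)))[n].items():print(n,nm,np.round(p[uv[1],uv[0]],3))
E
```

```text
0.022 ['PlanningError', 'camera', 'get_obs', 'sign_off', 'tips_ahead']
[[ 0.5489 -0.1453  0.06  ]
 [ 0.5556 -0.1827  0.108 ]
 [ 0.5459 -0.1286  0.164 ]
 [ 0.4308 -0.1666  0.075 ]]
top0 cup [0.482 0.416 0.004]
top0 jar [ 0.634 -0.346  0.106]
top0 rib [ 0.466 -0.332  0.003]
top0 lamp [0.655 0.403 0.089]
top0 white [0.439 0.093 0.012]
scene0 cup [0.458 0.414 0.015]
scene0 jar [ 0.664 -0.345  0.091]
scene0 rib [ 0.469 -0.326  0.01 ]
scene0 lamp [0.679 0.404 0.08 ]
scene0 white [0.444 0.097 0.017]
```

```bash
sed -i 's/w=q\[l==i\]/w=q[l==i];w=w[np.isfinite(w).all(1)]/' wb.py
python3 - <<'E'
from wb import *
wedgepose("top0",(150,170,215,205),-.0005)
wedgepose("scene0",(310,195,375,235),.0012)
# colour mask in 2D, homography to z=plane of mean height
for n,box in(("top0",(155,172,212,203)),("scene0",(312,198,372,232))):
    a,b,d,e=box;h=cv2.cvtColor(load(n)["img"][b:e,a:d],cv2.COLOR_RGB2LAB).astype(int)
    print(n,h[2,2],h[(e-b)//2,(d-a)//2])
    med=np.median(h.reshape(-1,3),0);
    m=((h[...,1]-med[1]>6)).astype(np.uint8);k,l,s,_=cv2.connectedComponentsWithStats(m);i=1+np.argmax(s[1:,4])
    vu=np.argwhere(l==i)[:,::-1]+[a,b];r=cv2.minAreaRect(vu.astype(np.float32));print(r);bp=cv2.boxPoints(r)
    c=load(n)
    def ray(uv,z):
        dd=np.c_[(uv-c["intrinsics"][:2,2])/[c["intrinsics"][0,0],c["intrinsics"][1,1]],np.ones(len(uv))]@c["attitude"].T
        return c["position"]+dd*((z-c["position"][2])/dd[:,2])[:,None]
    print(" corners at z=.013",np.round(ray(bp,.013)[:,:2],4).tolist())
x=[.6505,-.1453,-1.3926]
piv=T(x,[0,105,0])[0,:2];print("pivot",piv)
for n,box in(("top0",(245,105,350,245)),("scene0",(155,150,265,310))):
    p=cloud(load(n));a,b,d,e=box;q=p[b:e,a:d].reshape(-1,3);q=q[(q[:,2]>.075)&(q[:,2]<.108)]
    cs,sn=np.cos(x[2]),np.sin(x[2]);w=q[:,:2]-piv;l=np.c_[w@[cs,sn],w@[-sn,cs]]
    far=(l[:,1]<-.24);ang=np.arctan2(-l[far,0],-l[far,1]);print("swing median",np.median(ang),np.percentile(ang,[2,98]),np.percentile(np.hypot(*l.T),99.5))
E
```

```text
top0 rect [562.6 247. ] [111.6  29.9] 73.13694763183594
 slope 0.27511278415671586 dir -160.14558532053755
[[0.5320000052452087, 0.19789999723434448], [0.560699999332428, 0.1891999989748001], [0.5931000113487244, 0.296099990606308], [0.5644000172615051, 0.30469998717308044]] n 309
scene0 rect [569.4 256.4] [111.5  43.6] 81.47109985351562
 slope 0.11144104947648949 dir -79.07457438231864
[[0.5396000146865845, 0.2045000046491623], [0.5827000141143799, 0.1979999989271164], [0.5993000268936157, 0.3082999885082245], [0.5561000108718872, 0.3147999942302704]] n 422
top0 [ 50 131 142] [ 61 140 149]
((182.43580627441406, 186.38075256347656), (38.60040283203125, 8.524654388427734), 16.69924545288086)
 corners at z=.013 [[0.5685, 0.306], [0.5948, 0.2984], [0.5586, 0.1792], [0.5324, 0.187]]
scene0 [144 138 158] [101 147 160]
((341.8199768066406, 213.25997924804688), (45.25483703613281, 9.050968170166016), 8.130102157592773)
 corners at z=.013 [[0.5641, 0.1781], [0.5357, 0.1845], [0.5595, 0.308], [0.5874, 0.3003]]
pivot [ 0.75383733 -0.12668825]
swing median 0.4111238412533101 [0.35280219 0.47097414] 0.3454087974277595
swing median 0.41882337437426354 [0.35763279 0.48001543] 0.34385504902791836
```

```bash
cat > go.py <<'E'
from meas import *
from scipy.spatial.transform import Rotation as Ro
from cell import bot
X=[.6505,-.1453,-1.3926]
def st(show=True):
    o=bot.get_obs();p,R=np.array(o["tcp_pos"]),np.array(o["tcp_rot"])
    if show:
        w=p-[X[0],X[1],0];cs,sn=np.cos(X[2]),np.sin(X[2])
        print("t",round(o["clock"],2),"tcp",np.round(p,4),"stand mm",np.round([1000*w[:2]@[cs,sn],1000*w[:2]@[-sn,cs],1000*p[2]],1),"F",np.round(o["contact_force"],1),"grip",round(o["grip_width"],3),"q",np.round(o["q"],2))
    return o,p,R
def tool(yaw,lean):  # yaw of wedge/push dir (rad), lean deg; tool y = left of dir rotated +90
    x=np.array([np.cos(yaw),np.sin(yaw),0]);y=np.array([-x[1],x[0],0]);z=-np.cos(np.radians(lean))*np.array([0,0,1])+np.sin(np.radians(lean))*x
    return np.c_[np.cross(y,z),y,z]
def need(P=None,R=None):
    o,p,R0=st()
    if R is not None: print("turn deg (tool)",np.round(np.degrees(Ro.from_matrix(R0.T@R).as_rotvec()),2))
    R1=R0 if R is None else R
    if P is not None: print("shift cm in present tool",np.round(100*R0.T@(P-p),2),"| in target tool",np.round(100*R1.T@(P-p),2))
E
python3 - <<'E'
from go import *
P=T(X,[-189,-167,250])[0];print(P);need(P,tool(X[2],0))
E
```

```text
[0.4526433  0.01110564 0.25      ]
t 0.1 tcp [0.1484 0.4769 0.2525] stand mm [-701.3 -383.8  252.5] F [-0.4 -0.5 -0.6] grip 1.004 q [ 1.27  0.24  0.    1.34 -0.    1.57]
turn deg (tool) [-1.00e-01  6.00e-02  6.25e+01]
shift cm in present tool [-42.89 -35.43   0.32] | in target tool [-51.23  21.68   0.25]
```

move_arm(rows="0 0 7.8 0 0 0 0;0 0 7.8 0 0 0 0;0 0 7.8 0 0 0 0;0 0 7.8 0 0 0 0;0 0 7.8 0 0 0 0;0 0 7.8 0 0 0 0;0 0 7.8 0 0 0 0;0 0 7.9 0 0 0 0")

```text
clock: 0.9
tcp_pos: [0.1485, 0.477, 0.2527]
tcp_rot: [[-0.172, 0.985, -0.0], [0.985, 0.172, -0.001], [-0.001, -0.001, -1.0]]
contact_force: [-0.1, 0.4, 0.4]
grip_width: -0.001
```

move_arm(rows="0 0 0 -4.27 1.81 0 0;0 0 0 -4.27 1.81 0 0;0 0 0 -4.27 1.81 0 0;0 0 0 -4.27 1.81 0 0;0 0 0 -4.27 1.81 0 0;0 0 0 -4.27 1.81 0 0;0 0 0 -4.27 1.81 0 0;0 0 0 -4.27 1.81 0 0;0 0 0 -4.27 1.81 0 0;0 0 0 -4.27 1.81 0 0")

```text
clock: 1.9
tcp_pos: [0.4029, 0.0874, 0.2532]
tcp_rot: [[-0.177, 0.984, -0.0], [0.984, 0.177, 0.0], [0.0, -0.0, -1.0]]
contact_force: [0.4, 0.6, 0.0]
grip_width: 0.003
```

```bash
python3 - <<'E'
from go import *
need(T(X,[-189,-167,250])[0],tool(X[2],0))
E
```

```text
t 1.9 tcp [0.4029 0.0874 0.2532] stand mm [-272.9 -202.4  253.2] F [0.4 0.6 0. ] grip 0.003 q [ 0.21  0.07 -0.2   1.3   0.    1.61]
turn deg (tool) [-0.01 -0.01 -0.01]
shift cm in present tool [-8.39  3.55  0.31] | in target tool [-8.39  3.54  0.32]
```

move_arm(rows="0 0 0 -4.2 1.8 0 0;0 0 0 -4.2 1.8 0 0;0 0 0 0 0 4.5 0;0 0 0 0 0 4.5 0;0 0 0 0 0 4.5 0;0 0 0 0 0 3.1 0;0 0 0 0 0 0 0;0 0 0 0 0 0 0")

```text
clock: 2.7
tcp_pos: [0.4525, 0.0129, 0.0874]
tcp_rot: [[-0.177, 0.984, -0.002], [0.984, 0.177, -0.0], [0.0, -0.002, -1.0]]
contact_force: [1.1, -0.3, -0.3]
grip_width: 0.0
```

```bash
python3 - <<'E'
from go import *
st()
for f in np.linspace(.415,0,8):
    print(round(f,3),np.round([325*-np.sin(f)-29*np.cos(f),105-325*np.cos(f)+29*np.sin(f)],1))
E
```

```text
t 2.7 tcp [0.4525 0.0129 0.0874] stand mm [-190.8 -166.9   87.4] F [ 1.1 -0.3 -0.3] grip 0.0 q [ 0.03  0.3  -0.39  0.89  0.    1.42]
0.415 [-157.6 -180.7]
0.356 [-140.4 -189.6]
0.296 [-122.7 -197.4]
0.237 [-104.5 -204.1]
0.178 [ -86.  -209.7]
0.119 [ -67.2 -214.3]
0.059 [ -48.2 -217.7]
0.0 [ -29. -220.]
```

move_arm(rows="0 0 0 -1.1 -0.5 0 0;0 0 0 -1.1 -0.5 0 0;0 0 0 -1.1 -0.4 0 0;0 0 0 -0.9 -0.45 0 0;0 0 0 -0.9 -0.45 0 0;0 0 0 -0.9 -0.4 0 0;0 0 0 -0.9 -0.4 0 0;0 0 0 -0.9 -0.35 0 0;0 0 0 -0.9 -0.35 0 0;0 0 0 0 0 0 0")

```text
clock: 3.7
tcp_pos: [0.4303, -0.0806, 0.0872]
tcp_rot: [[-0.176, 0.984, -0.001], [0.984, 0.176, -0.0], [-0.0, -0.001, -1.0]]
contact_force: [0.7, -0.3, 0.3]
grip_width: 0.0
```

move_arm(rows="0 0 0 -0.9 -0.3 0 0;0 0 0 -0.95 -0.25 0 0;0 0 0 -0.95 -0.25 0 0;0 0 0 -0.95 -0.2 0 0;0 0 0 -0.95 -0.2 0 0;0 0 0 -0.95 -0.15 0 0;0 0 0 0 0 0 0")

```text
clock: 4.4
tcp_pos: [0.4275, -0.1388, 0.0873]
tcp_rot: [[-0.175, 0.985, -0.0], [0.985, 0.175, -0.001], [-0.001, -0.0, -1.0]]
contact_force: [-0.2, 0.4, -0.1]
grip_width: 0.001
```

```bash
python3 - <<'E'
from go import *
st()
c=bot.camera("top"); np.savez("pics/top1.npz",**c);c=bot.camera("scene"); np.savez("pics/scene1.npz",**c)
from ov import ov
ov("top1","scene1",X,"pics/ov3.png")
E
```

```text
t 4.4 tcp [ 0.4275 -0.1388  0.0873] stand mm [ -45.9 -218.3   87.3] F [-0.2  0.4 -0.1] grip 0.001 q [-0.31  0.29 -0.4   0.88 -0.    1.08]
```

View pics/ov3.png

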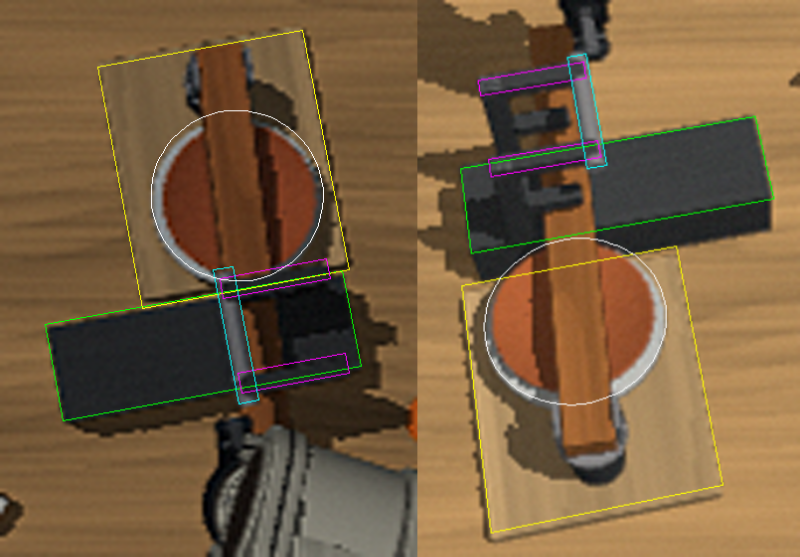

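The bar moves with the fingers and is nearly home. I continue slowly until contact force builds.

move_arm(rows="0 0 0 -0.5 -0.1 0 0;0 0 0 -0.5 0 0 0;0 0 0 -0.3 0 0 0;0 0 0 0 0 0 0")

```text
clock: 4.9
tcp_pos: [0.4288, -0.1507, 0.0873]
tcp_rot: [[-0.177, 0.984, -0.0], [0.984, 0.177, -0.0], [-0.0, -0.0, -1.0]]
contact_force: [0.0, -0.2, -0.0]
grip_width: -0.002
```

move_arm(rows="0 0 0 -0.2 0 0 0;0 0 0 -0.1 0 0 0;0 0 0 0 0 0 0")

```text
clock: 5.2
tcp_pos: [0.4293, -0.1534, 0.0873]
tcp_rot: [[-0.177, 0.984, -0.0], [0.984, 0.177, 0.0], [0.0, -0.0, -1.0]]
contact_force: [0.4, -0.2, -0.4]
grip_width: 0.002
```

move_arm(rows="0 0 0 -0.2 0 0 0;0 0 0 0 0 0 0")

```text
clock: 5.4
tcp_pos: [0.4298, -0.1555, 0.0873]
tcp_rot: [[-0.177, 0.984, 0.0], [0.984, 0.177, -0.0], [-0.0, 0.0, -1.0]]
contact_force: [-0.5, 0.8, -0.2]
grip_width: 0.0
```

move_arm(rows="0 0 0 -0.1 0 0 0;0 0 0 0 0 0 0")

```text
clock: 5.6
tcp_pos: [0.4299, -0.1564, 0.0873]
tcp_rot: [[-0.177, 0.984, 0.0], [0.984, 0.177, -0.0], [-0.0, 0.0, -1.0]]
contact_force: [-0.4, 0.1, 0.7]
grip_width: 0.003
```

move_arm(rows="0 0 0 -0.1 0 0 0;0 0 0 0 0 0 0")

```text
clock: 5.8
tcp_pos: [0.4301, -0.1574, 0.0873]
tcp_rot: [[-0.177, 0.984, 0.0], [0.984, 0.177, -0.0], [-0.0, 0.0, -1.0]]
contact_force: [-0.8, 0.3, -0.8]
grip_width: 0.002
```

move_arm(rows="0 0 0 -0.1 0 0 0;0 0 0 0 0 0 0")

```text
clock: 6.0
tcp_pos: [0.4302, -0.1583, 0.0873]
tcp_rot: [[-0.177, 0.984, -0.0], [0.984, 0.177, -0.0], [-0.0, -0.0, -1.0]]
contact_force: [-1.0, 1.4, -0.7]
grip_width: 0.001
```

move_arm(rows="0 0 0 -0.1 0 0 0;0 0 0 0 0 0 0")

```text
clock: 6.2
tcp_pos: [0.4304, -0.1591, 0.0873]
tcp_rot: [[-0.177, 0.984, -0.0], [0.984, 0.177, 0.0], [0.0, -0.0, -1.0]]
contact_force: [-1.1, 1.8, 0.3]
grip_width: 0.003
```

move_arm(rows="0 0 0 -0.1 0 0 0;0 0 0 0 0 0 0")

```text
clock: 6.4
tcp_pos: [0.4303, -0.1593, 0.0872]
tcp_rot: [[-0.178, 0.984, -0.0], [0.984, 0.178, 0.002], [0.002, 0.0, -1.0]]
contact_force: [-0.7, 4.7, 2.3]
grip_width: 0.001
```

move_arm(rows="0 0 0 0 0 0 0;0 0 0 0 0 0 0;0 0 0 1 0 0 0;0 0 0 3 0 0 0;0 0 0 0 0 -4.5 0.7;0 0 0 0 0 -4.5 0.7;0 0 0 0 0 -4.5 0.7;0 0 0 4.5 0 -2 0.7;0 0 0 4.5 0 0 0.7;0 0 0 4.5 0 0 0.7")

```text
clock: 7.4
tcp_pos: [0.4002, 0.0129, 0.2437]
tcp_rot: [[-0.175, 0.985, 0.005], [0.985, 0.175, -0.001], [-0.002, 0.004, -1.0]]
contact_force: [0.9, 1.2, 0.2]
grip_width: 0.695
```

```bash
python3 - <<'E'
from go import *
st()
c=bot.camera("top"); np.savez("pics/top2.npz",**c);c=bot.camera("scene"); np.savez("pics/scene2.npz",**c)
from ov import ov
bar=T(X,[[-18,-240,86],[18,-240,86],[18,105,101],[-18,105,101]])
ov("top2","scene2",X,"pics/ov4.png",[bar])
yaw=np.radians(-106.9);R=tool(yaw,38);d=np.array([np.cos(yaw),np.sin(yaw),0])
mid=np.array([.5632,.2413,0]);P=mid-.050*d+[0,0,.10];print("above grasp",P);need(P,R)
E
```

```text
t 7.4 tcp [0.4002 0.0129 0.2437] stand mm [-200.1 -218.3  243.7] F [0.9 1.2 0.2] grip 0.695 q [ 0.03  0.04 -0.25  1.27 -0.    1.43]
above grasp [0.57773511 0.28914068 0.1       ]
t 7.5 tcp [0.3988 0.0159 0.2429] stand mm [-203.3 -219.1  242.9] F [-0.6 -0.6 -0.5] grip 0.696 q [ 0.04  0.04 -0.25  1.27  0.    1.42]
turn deg (tool) [  9.22 -37.29  26.49]
shift cm in present tool [23.55 22.6  14.33] | in target tool [33.5   9.17 -8.04]
```

View pics/ov4.png

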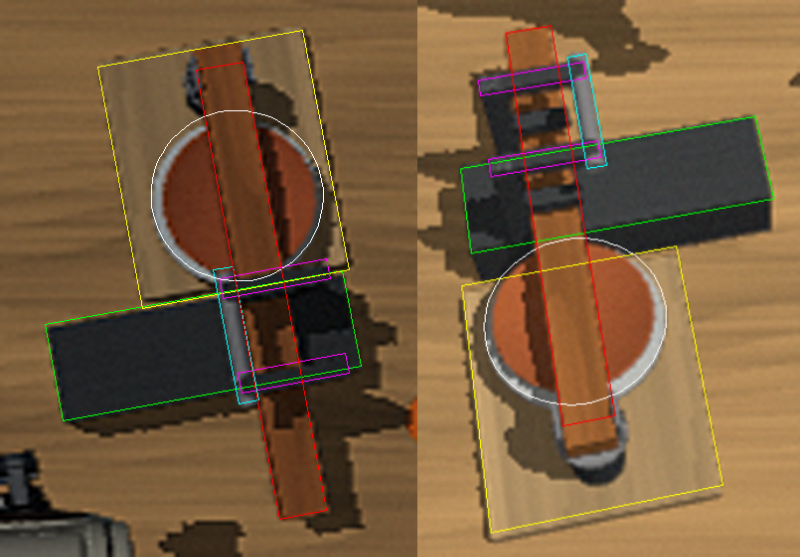

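The bar matches the home outline and the block has not moved. A leaned grasp on the bench would come too close to the lamp. So I'll grasp the wedge vertically, lay it on the block top in front of the mouth, then regrasp it leaned.

```bash
python3 - <<'E'
from go import *
yaw=np.radians(-106.9);d=np.array([np.cos(yaw),np.sin(yaw),0])
P=np.array([.5632,.2413,0])-.035*d+[0,0,.15];print(P);need(P,tool(yaw,0))
E
```

```text
[0.57337458 0.27478848 0.15      ]
t 7.5 tcp [0.3988 0.0159 0.2429] stand mm [-203.3 -219.1  242.9] F [-0.6 -0.6 -0.5] grip 0.696 q [ 0.04  0.04 -0.25  1.27  0.    1.42]
turn deg (tool) [ 0.1  -0.03 27.54]
shift cm in present tool [22.22 21.92  9.33] | in target tool [29.84  9.17  9.29]
```

move_arm(rows="0 0 6.9 0 0 0 0.7;0 0 6.9 0 0 0 0.7;0 0 6.9 0 0 0 0.7;0 0 6.8 0 0 0 0.7;0 0 0 4.2 1.3 0 0.7;0 0 0 4.2 1.3 0 0.7;0 0 0 4.2 1.3 0 0.7;0 0 0 4.2 1.3 0 0.7;0 0 0 4.2 1.3 0 0.7;0 0 0 4.2 1.3 0 0.7")

```text
clock: 8.5
tcp_pos: [0.5504, 0.2303, 0.2421]
tcp_rot: [[0.298, 0.955, 0.001], [0.955, -0.298, -0.001], [-0.001, 0.002, -1.0]]
contact_force: [0.7, -0.6, -0.6]
grip_width: 0.702
```

move_arm(rows="0 0 0 4.2 1.3 0 0.7;0 0 0 0 0 4.5 0.7;0 0 0 0 0 4.5 0.7;0 0 0 0 0 0 0.7")

```text
clock: 8.9
tcp_pos: [0.5695, 0.2632, 0.1441]
tcp_rot: [[0.297, 0.955, -0.014], [0.955, -0.297, -0.008], [-0.011, -0.011, -1.0]]
contact_force: [-1.4, -0.8, -1.3]
grip_width: 0.702
```

```bash
python3 - <<'E'
from go import *
yaw=np.radians(-106.9);d=np.array([np.cos(yaw),np.sin(yaw),0])
P=np.array([.5632,.2413,0])-.035*d+[0,0,.024];print(P);need(P,tool(yaw,0))
for n,k in(("top",(120,120,250,260)),("scene",(290,140,450,280))):
    c=bot.camera(n);a,b,e,f=k;cv2.imwrite(f"pics/{n}3.png",cv2.resize(c["img"][b:f,a:e,::-1],None,fx=3,fy=3))
a=cv2.imread("pics/top3.png");b=cv2.imread("pics/scene3.png");cv2.imwrite("pics/v3.png",np.hstack([a[:420,:390],b[:420,:400]]))
E
```

```text
[0.57337458 0.27478848 0.024     ]
t 8.9 tcp [0.5695 0.2632 0.1441] stand mm [-416.4   -7.3  144.1] F [-1.4 -0.8 -1.3] grip 0.702 q [ 0.43  0.57  0.21  1.23 -0.    2.31]
turn deg (tool) [-0.62  0.65 -0.39]
shift cm in present tool [ 1.36  0.15 12.  ] | in target tool [ 1.22  0.03 12.01]
```

View pics/v3.png

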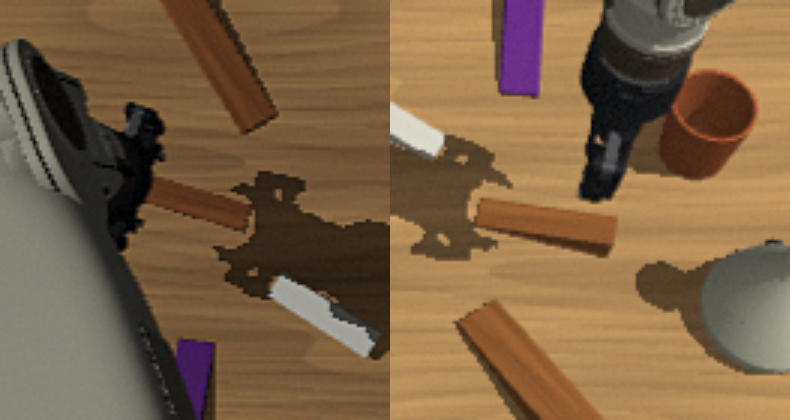

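move_arm(rows="0 0 0 1.2 0 0 0.7;0 0 0 0 0 3 0.7;0 0 0 0 0 3 0.7;0 0 0 0 0 2 0.7;0 0 0 0 0 0 0.7;0 0 0 0 0 0 0.7")

```text
clock: 9.6
tcp_pos: [0.5792, 0.2782, 0.075]
tcp_rot: [[0.297, 0.955, 0.004], [0.955, -0.297, 0.002], [0.003, 0.003, -1.0]]
contact_force: [0.5, -0.1, 0.2]
grip_width: 0.701
```

```bash
python3 - <<'E'
from go import *
yaw=np.radians(-106.9);d=np.array([np.cos(yaw),np.sin(yaw),0])
P=np.array([.5632,.2413,0])-.035*d+[0,0,.024];need(P,tool(yaw,0))
for n,k in(("top",(120,120,250,260)),("scene",(290,140,450,280))):
    c=bot.camera(n);a,b,e,f=k;cv2.imwrite(f"pics/{n}3.png",cv2.resize(c["img"][b:f,a:e,::-1],None,fx=3,fy=3))
a=cv2.imread("pics/top3.png");b=cv2.imread("pics/scene3.png");cv2.imwrite("pics/v4.png",np.hstack([a[:420,:390],b[:420,:400]]))
E
```

```text
t 9.6 tcp [0.5792 0.2782 0.075 ] stand mm [-429.4    4.9   75. ] F [ 0.5 -0.1  0.2] grip 0.701 q [ 0.45  0.64  0.14  1.07 -0.    2.32]
turn deg (tool) [ 0.18 -0.17 -0.39]
shift cm in present tool [-0.51 -0.47  5.1 ] | in target tool [-0.49 -0.46  5.1 ]
```

View pics/v4.png

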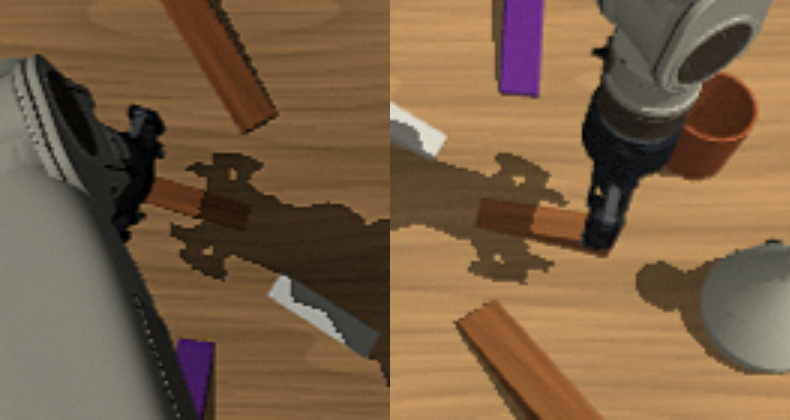

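move_arm(rows="0 0 0 -0.5 -0.45 1 0.7;0 0 0 0 0 2 0.7;0 0 0 0 0 1.5 0.7;0 0 0 0 0 0.5 0.7;0 0 0 0 0 0 0.7;0 0 0 0 0 0 0.7")

```text
clock: 10.3
tcp_pos: [0.5727, 0.2742, 0.0239]
tcp_rot: [[0.297, 0.955, 0.002], [0.955, -0.297, 0.001], [0.002, 0.002, -1.0]]
contact_force: [-0.3, -1.2, 0.6]
grip_width: 0.702
```

```bash
python3 - <<'E'
from go import *
yaw=np.radians(-106.9);d=np.array([np.cos(yaw),np.sin(yaw),0])
P=np.array([.5632,.2413,0])-.035*d+[0,0,.024];need(P,tool(yaw,0))
E
```

```text
t 10.3 tcp [0.5727 0.2742 0.0239] stand mm [-426.6   -2.2   23.9] F [-0.3 -1.2  0.6] grip 0.702 q [ 0.45  0.68  0.06  0.96 -0.    2.32]
turn deg (tool) [ 0.11 -0.1  -0.39]
shift cm in present tool [ 0.07  0.04 -0.01] | in target tool [ 0.07  0.04 -0.01]
```

move_arm(rows="0 0 0 0 0 0 0.2;0 0 0 0 0 0 0.2;0 0 0 0 0 0 0.2;0 0 0 0 0 0 0.2;0 0 0 0 0 0 0.2;0 0 0 0 0 0 0.2", force=50)

```text
clock: 10.9
tcp_pos: [0.5726, 0.2741, 0.0236]
tcp_rot: [[0.297, 0.955, 0.002], [0.955, -0.297, 0.001], [0.002, 0.002, -1.0]]
contact_force: [0.4, 0.4, 5.2]
grip_width: 0.341
```

move_arm(rows="0 0 0 0 0 -1 0.2;0 0 0 0 0 -3 0.2;0 0 0 0 0 -4 0.2;0 0 0 0 0 -4 0.2;0 0 0 0 0 -3 0.2;0 0 0 0 0 0 0.2")

```text
clock: 11.5
tcp_pos: [0.5742, 0.2749, 0.1785]
tcp_rot: [[0.297, 0.955, 0.009], [0.955, -0.297, 0.004], [0.007, 0.007, -1.0]]
contact_force: [0.7, 0.4, -1.0]
grip_width: 0.342
```

```bash
python3 - <<'E'
from go import *
need(T(X,[-130,-100,160])[0],tool(X[2],0))
c=bot.camera("scene");cv2.imwrite(f"pics/s5.png",cv2.resize(c["img"][100:300,250:450,::-1],None,fx=3,fy=3))
E
```

```text
t 11.5 tcp [0.5742 0.2749 0.1785] stand mm [-427.1   -0.6  178.5] F [ 0.7  0.4 -1. ] grip 0.342 q [0.45 0.54 0.26 1.28 0.   2.32]
turn deg (tool) [  0.5   -0.28 -27.51]
shift cm in present tool [-30.95   4.89   1.67] | in target tool [-29.71  -9.94   1.85]
```

View pics/s5.png

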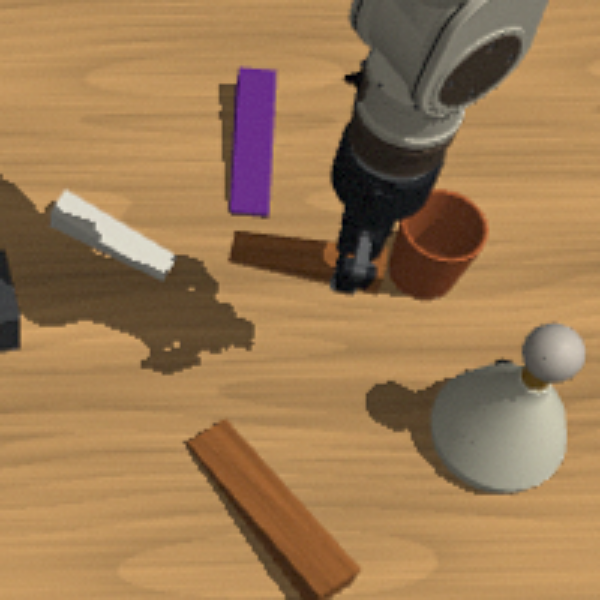

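move_arm(rows="0 0 -6.9 0 0 0 0.2;0 0 -6.9 0 0 0 0.2;0 0 -6.9 0 0 0 0.2;0 0 -6.8 0 0 0 0.2;0 0 0 -4 -1.4 0 0.2;0 0 0 -4 -1.4 0 0.2;0 0 0 -4 -1.4 0 0.2;0 0 0 -4 -1.4 0 0.2;0 0 0 -4 -1.4 0 0.2;0 0 0 -4 -1.4 0 0.2")

```text
clock: 12.55
tcp_pos: [0.5294, 0.021, 0.1704]
tcp_rot: [[-0.177, 0.984, -0.004], [0.984, 0.177, -0.0], [0.001, -0.004, -1.0]]
contact_force: [0.1, -0.4, -0.9]
grip_width: 0.343
```

move_arm(rows="0 0 0 -3 -1.4 0 0.2;0 0 0 0 0 0 0.2;0 0 0 0 0 0 0.2;0 0 0 0 0 0 0.2")

```text
clock: 12.95
tcp_pos: [0.5226, -0.0087, 0.1714]
tcp_rot: [[-0.178, 0.984, -0.002], [0.984, 0.178, 0.0], [0.001, -0.002, -1.0]]
contact_force: [-0.0, 0.2, -1.3]
grip_width: 0.341
```

```bash
python3 - <<'E'
from go import *
need(T(X,[-135,-100,88])[0],tool(X[2],0))
E
```

```text
t 12.95 tcp [ 0.5226 -0.0087  0.1714] stand mm [-157.1 -101.6  171.4] F [-0.   0.2 -1.3] grip 0.341 q [-0.02  0.34 -0.08  1.15  0.    1.38]
turn deg (tool) [-0.09 -0.04  0.04]
shift cm in present tool [-2.22  0.17  8.34] | in target tool [-2.21  0.16  8.34]
```

move_arm(rows="0 0 0 -1.1 0.1 2.5 0.2;0 0 0 -1.1 0.05 2.5 0.2;0 0 0 0 0 2.5 0.2;0 0 0 0 0 0 0.2;0 0 0 0 0 0 0.2")

```text
clock: 13.45
tcp_pos: [0.5282, -0.0296, 0.097]
tcp_rot: [[-0.179, 0.984, -0.002], [0.984, 0.179, 0.0], [0.001, -0.002, -1.0]]
contact_force: [0.4, -0.3, -0.5]
grip_width: 0.341
```

```bash
python3 - <<'E'
from go import *
o,p,R=st()
c=bot.camera("top"); np.savez("pics/top6.npz",**c);c=bot.camera("scene"); np.savez("pics/scene6.npz",**c)
from ov import ov
xt=-135-35-0+97.5+35 # unused
W=T(X,[[-37.5-125,-115,87],[-37.5,-115,70],[-37.5,-85,70],[-37.5-125,-85,87]])
ov("top6","scene6",X,"pics/ov6.png",[W])
E
```

```text
t 13.45 tcp [ 0.5282 -0.0296  0.097 ] stand mm [-135.5  -99.9   97. ] F [ 0.4 -0.3 -0.5] grip 0.341 q [-0.06  0.42 -0.17  0.98  0.    1.33]
```

View pics/ov6.png

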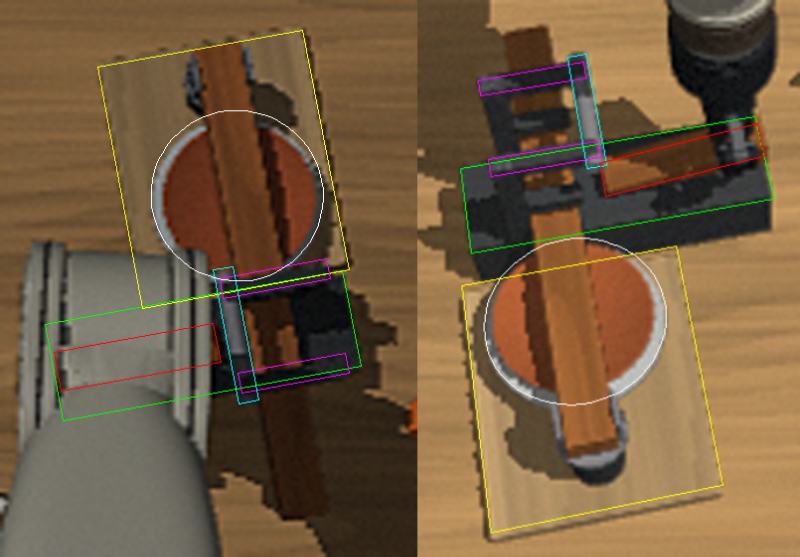

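move_arm(rows="0 0 0 -0.8 0 0.5 0.2;0 0 0 0 0 0.5 0.2;0 0 0 0 0 0.1 0.2;0 0 0 0 0 0.1 0.2;0 0 0 0 0 0 0.2")

```text
clock: 14.05
tcp_pos: [0.5297, -0.0387, 0.0852]
tcp_rot: [[-0.177, 0.984, -0.0], [0.984, 0.177, 0.0], [0.0, -0.0, -1.0]]
contact_force: [0.4, -0.0, -1.5]
grip_width: 0.338
```

move_arm(rows="0 0 0 0 0 0.1 0.2;0 0 0 0 0 0 0.2")

```text
clock: 14.25
tcp_pos: [0.5298, -0.0386, 0.0843]
tcp_rot: [[-0.177, 0.984, 0.0], [0.984, 0.177, 0.0], [0.0, 0.0, -1.0]]
contact_force: [0.6, -0.1, -0.9]
grip_width: 0.34
```

move_arm(rows="0 0 0 0 0 0.1 0.2;0 0 0 0 0 0 0.2")

```text
clock: 14.45
tcp_pos: [0.53, -0.0387, 0.0836]
tcp_rot: [[-0.177, 0.984, 0.0], [0.984, 0.177, 0.0], [-0.0, 0.0, -1.0]]
contact_force: [0.6, -0.5, 0.9]
grip_width: 0.343
```

move_arm(rows="0 0 0 0 0 0.05 0.2;0 0 0 0 0 0 0.2")

```text
clock: 14.65
tcp_pos: [0.53, -0.0386, 0.0836]
tcp_rot: [[-0.177, 0.984, 0.001], [0.984, 0.177, -0.0], [-0.0, 0.001, -1.0]]
contact_force: [-2.1, 0.1, 4.5]
grip_width: 0.336
```

move_arm(rows="0 0 0 0 0 0 0.6;0 0 0 0 0 0 0.6;0 0 0 0 0 0 0.6;0 0 0 0 0 0 0.6;0 0 0 0 0 -2 0.6;0 0 0 1 0 -4 0.6;0 0 0 3 0 -4 0.6;0 0 0 4.5 0 -2 0.6;0 0 0 0 0 0 0.6;0 0 0 0 0 0 0.6")

```text
clock: 15.65
tcp_pos: [0.5149, 0.0458, 0.2033]
tcp_rot: [[-0.18, 0.984, 0.001], [0.984, 0.18, -0.0], [-0.001, 0.001, -1.0]]
contact_force: [-1.0, -0.2, -1.4]
grip_width: 0.601
```

```bash
python3 - <<'E'
from go import *
o,p,R=st()
c=bot.camera("top"); np.savez("pics/top7.npz",**c);c=bot.camera("scene"); np.savez("pics/scene7.npz",**c)
from ov import ov
W=T(X,[[-29.5-125,-115,87],[-29.5,-115,64],[-29.5,-85,64],[-29.5-125,-85,87]])
ov("top7","scene7",X,"pics/ov7.png",[W])
P=T(X,[-29.5-125+12,-100,160])[0];need(P,tool(X[2],38))
E
```

```text
t 15.65 tcp [0.5149 0.0458 0.2033] stand mm [-212.1  -99.6  203.3] F [-1.  -0.2 -1.4] grip 0.601 q [ 0.09  0.3  -0.05  1.22 -0.    1.48]
t 15.75 tcp [0.5142 0.0444 0.2018] stand mm [-210.9 -100.5  201.8] F [-0.2  0.1 -0.1] grip 0.602 q [ 0.09  0.3  -0.05  1.22 -0.    1.48]
turn deg (tool) [-1.100e-01 -3.799e+01  2.000e-02]
shift cm in present tool [-6.84  0.06  4.18] | in target tool [-2.82  0.05  7.51]
```

View pics/ov7.png

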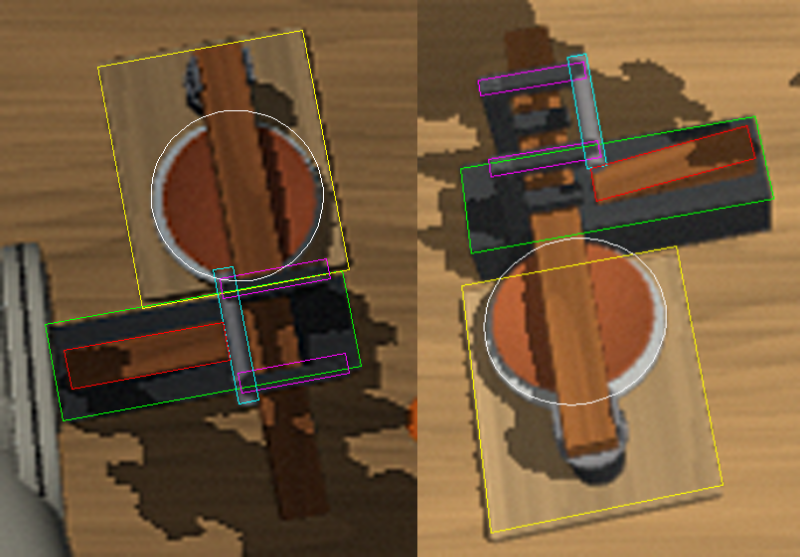

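move_arm(rows="0 -7.6 0 0 0 0 0.6;0 -7.6 0 0 0 0 0.6;0 -7.6 0 0 0 0 0.6;0 -7.6 0 0 0 0 0.6;0 -7.6 0 0 0 0 0.6;0 0 0 0 0 0 0.6;0 0 0 0 0 0 0.6")

```text
clock: 16.45
tcp_pos: [0.5143, 0.0444, 0.2012]
tcp_rot: [[-0.142, 0.984, 0.106], [0.776, 0.177, -0.606], [-0.615, -0.004, -0.788]]
contact_force: [0.2, -0.3, 0.9]
grip_width: 0.599
```

```bash
python3 - <<'E'
from go import *
P=T(X,[-29.5-125+6,-100,120])[0];need(P,tool(X[2],38))
E
```

```text
t 16.45 tcp [0.5143 0.0444 0.2012] stand mm [-210.8 -100.4  201.2] F [ 0.2 -0.3  0.9] grip 0.599 q [ 0.42  0.41 -0.06  1.29 -0.64  1.87]
turn deg (tool) [-0.18 -0.04  0.11]
shift cm in present tool [ 0.08  0.07 10.24] | in target tool [ 0.09  0.04 10.24]
```

move_arm(rows="0 0 0 0 0 3.5 0.6;0 0 0 0 0 3.5 0.6;0 0 0 0.1 0.05 3.2 0.6;0 0 0 0 0 0 0.6;0 0 0 0 0 0 0.6")

```text
clock: 16.95
tcp_pos: [0.5261, -0.0177, 0.1222]
tcp_rot: [[-0.137, 0.985, 0.107], [0.776, 0.174, -0.606], [-0.615, 0.0, -0.788]]
contact_force: [-0.0, 0.1, 0.2]
grip_width: 0.602
```

```bash
python3 - <<'E'
from go import *
P=T(X,[-29.5-125+6,-100,86])[0];need(P,tool(X[2],38))
E
```

```text
t 16.95 tcp [ 0.5261 -0.0177  0.1222] stand mm [-147.6  -99.8  122.2] F [-0.   0.1  0.2] grip 0.602 q [ 0.3   0.46 -0.22  0.99 -0.66  1.73]
turn deg (tool) [-0.12 -0.04 -0.16]
shift cm in present tool [ 2.3  -0.02  2.81] | in target tool [ 2.3  -0.02  2.8 ]
```

move_arm(rows="0 0 0 0.8 0 1 0.6;0 0 0 0.8 0 1 0.6;0 0 0 0.4 0 0.5 0.6;0 0 0 0 0 0 0.6;0 0 0 0 0 0 0.6")

```text
clock: 17.45
tcp_pos: [0.5261, -0.0152, 0.0896]
tcp_rot: [[-0.141, 0.984, 0.109], [0.775, 0.178, -0.606], [-0.616, -0.001, -0.788]]
contact_force: [0.5, -0.6, -0.2]
grip_width: 0.6
```

```bash
python3 - <<'E'
from go import *
P=T(X,[-29.5-125+6,-100,86])[0];need(P,tool(X[2],38))
c=bot.camera("scene");cv2.imwrite(f"pics/s8.png",cv2.resize(c["img"][130:270,150:300,::-1],None,fx=4,fy=4))
E
```

```text
t 17.45 tcp [ 0.5261 -0.0152  0.0896] stand mm [-150.1  -99.3   89.6] F [ 0.5 -0.6 -0.2] grip 0.6 q [ 0.3   0.5  -0.25  0.92 -0.66  1.73]
turn deg (tool) [0.   0.01 0.05]
shift cm in present tool [ 0.1  -0.07  0.38] | in target tool [ 0.1  -0.07  0.38]
```

View pics/s8.png

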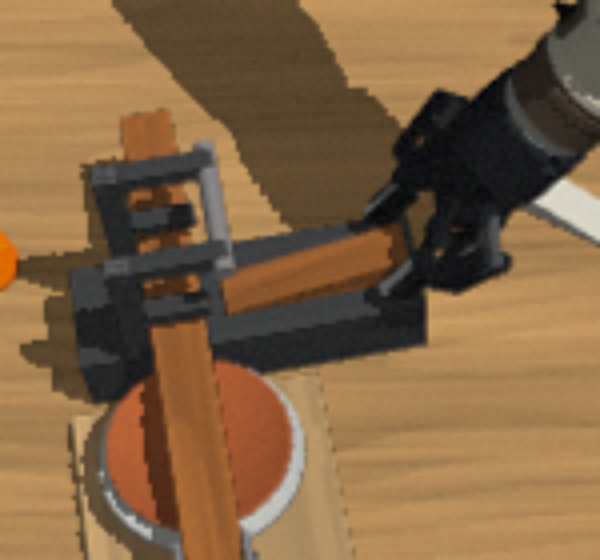

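move_arm(rows="0 0 0 0.1 0 0.35 0.6;0 0 0 0 0 0 0.6;0 0 0 0 0 0 0.2;0 0 0 0 0 0 0.2;0 0 0 0 0 0 0.2;0 0 0 0 0 0 0.2;0 0 0 0 0 0 0.2;0 0 0 0 0 0 0.2", force=60)

```text
clock: 18.3
tcp_pos: [0.5267, -0.0168, 0.0867]
tcp_rot: [[-0.139, 0.984, 0.11], [0.776, 0.177, -0.606], [-0.616, 0.001, -0.788]]
contact_force: [-1.0, 0.9, 3.5]
grip_width: 0.336
```

```bash
python3 - <<'E'
from go import *
st()
E
```

```text
t 18.3 tcp [ 0.5267 -0.0168  0.0867] stand mm [-148.4  -99.1   86.7] F [-1.   0.9  3.5] grip 0.336 q [ 0.3   0.5  -0.25  0.91 -0.66  1.73]
```

move_arm(rows="0 0 0 -0.09 0 -0.12 0.2;0 0 0 -0.4 0 0.31 0.2;0 0 0 -0.4 0 0.31 0.2;0 0 0 -0.4 0 0.31 0.2;0 0 0 -0.4 0 0.31 0.2;0 0 0 0 0 0 0.2;0 0 0 0 0 0 0.2")

```text
clock: 19.0
tcp_pos: [0.5299, -0.0371, 0.088]
tcp_rot: [[-0.139, 0.984, 0.109], [0.776, 0.177, -0.606], [-0.616, -0.0, -0.788]]
contact_force: [0.1, 0.8, -0.6]
grip_width: 0.339
```

```bash
python3 - <<'E'
from go import *
st()
c=bot.camera("scene");cv2.imwrite(f"pics/s9.png",cv2.resize(c["img"][130:270,150:300,::-1],None,fx=4,fy=4))
E
```

```text
t 19.0 tcp [ 0.5299 -0.0371  0.088 ] stand mm [-127.8  -99.5   88. ] F [ 0.1  0.8 -0.6] grip 0.339 q [ 0.26  0.49 -0.27  0.88 -0.66  1.68]
```

View pics/s9.png

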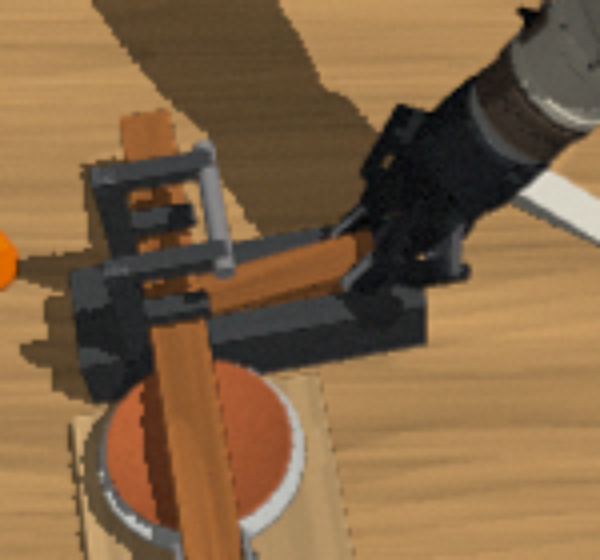

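move_arm(rows="0 0 0 -0.4 0 0.31 0.2;0 0 0 -0.4 0 0.31 0.2;0 0 0 -0.4 0 0.31 0.2;0 0 0 0.08 0 0.1 0.2;0 0 0 0 0 0 0.2")

```text
clock: 19.55
tcp_pos: [0.5326, -0.0521, 0.0868]
tcp_rot: [[-0.139, 0.984, 0.109], [0.775, 0.177, -0.606], [-0.616, -0.0, -0.788]]
contact_force: [0.0, -0.1, -0.6]
grip_width: 0.34
```

move_arm(rows="0 0 0 -0.4 0 0.31 0.2;0 0 0 -0.4 0 0.31 0.2;0 0 0 -0.4 0 0.31 0.2;0 0 0 -0.4 0 0.31 0.2;0 0 0 0 0 0 0.2")

```text
clock: 20.05
tcp_pos: [0.5364, -0.0724, 0.0869]
tcp_rot: [[-0.139, 0.984, 0.109], [0.775, 0.176, -0.606], [-0.616, 0.001, -0.788]]
contact_force: [0.8, -0.3, -3.1]
grip_width: 0.338
```

move_arm(rows="0 0 0 -0.4 0 0.31 0.2;0 0 0 -0.4 0 0.31 0.2;0 0 0 -0.4 0 0.31 0.2;0 0 0 0 0 0 0.2")

```text
clock: 20.45
tcp_pos: [0.5389, -0.0876, 0.0869]
tcp_rot: [[-0.139, 0.984, 0.108], [0.775, 0.176, -0.607], [-0.616, -0.0, -0.788]]
contact_force: [1.3, -0.2, -2.2]
grip_width: 0.335
```

move_arm(rows="0 0 0 -0.4 0 0.31 0.2;0 0 0 -0.24 0 0.18 0.2;0 0 0 0 0 0 0.2")

```text
clock: 20.75
tcp_pos: [0.5402, -0.0952, 0.0869]
tcp_rot: [[-0.139, 0.984, 0.108], [0.775, 0.176, -0.606], [-0.616, -0.0, -0.788]]
contact_force: [0.3, 1.2, -2.2]
grip_width: 0.335
```

```bash
python3 - <<'E'
from go import *
st()
c=bot.camera("scene");cv2.imwrite(f"pics/s10.png",cv2.resize(c["img"][130:270,150:300,::-1],None,fx=4,fy=4))
E
```

```text
t 20.75 tcp [ 0.5402 -0.0952  0.0869] stand mm [-68.8 -99.7  86.9] F [ 0.3  1.2 -2.2] grip 0.335 q [ 0.15  0.48 -0.3   0.77 -0.66  1.53]
```

View pics/s10.png

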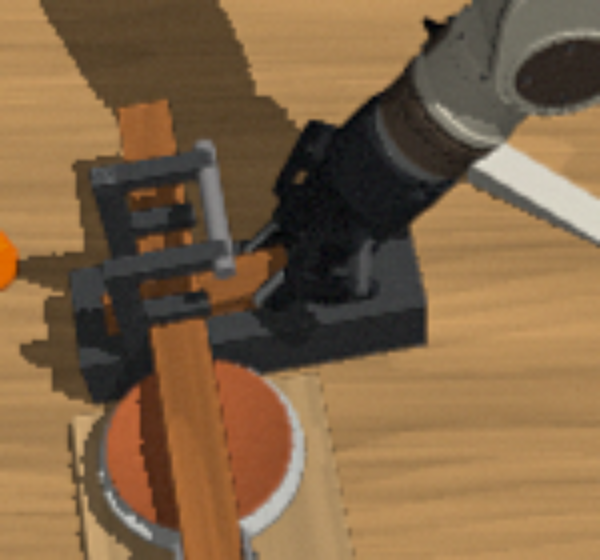

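move_arm(rows="0 0 0 -0.24 0 0.18 0.2;0 0 0 -0.24 0 0.18 0.2;0 0 0 0 0 0 0.2")

```text
clock: 21.1
tcp_pos: [0.5414, -0.1008, 0.0871]
tcp_rot: [[-0.139, 0.984, 0.109], [0.775, 0.177, -0.606], [-0.616, -0.0, -0.788]]
contact_force: [0.3, 1.5, -3.3]
grip_width: 0.334
```

move_arm(rows="0 0 0 -0.24 0 0.18 0.2;0 0 0 0 0 0 0.2")

```text
clock: 21.3
tcp_pos: [0.5419, -0.1037, 0.0871]
tcp_rot: [[-0.14, 0.984, 0.109], [0.775, 0.177, -0.606], [-0.616, -0.0, -0.788]]
contact_force: [0.4, 0.9, -2.6]
grip_width: 0.338
```

move_arm(rows="0 0 0 -0.16 0 0.12 0.2;0 0 0 0 0 0 0.2")

```text
clock: 21.5
tcp_pos: [0.5422, -0.1055, 0.0871]
tcp_rot: [[-0.14, 0.984, 0.109], [0.776, 0.177, -0.606], [-0.616, -0.0, -0.788]]
contact_force: [-0.9, 1.3, -3.5]
grip_width: 0.338
```

move_arm(rows="0 0 0 -0.16 0 0.12 0.2;0 0 0 0 0 0 0.2")

```text
clock: 21.7
tcp_pos: [0.5426, -0.1075, 0.0872]
tcp_rot: [[-0.14, 0.984, 0.109], [0.776, 0.177, -0.606], [-0.616, -0.0, -0.788]]
contact_force: [0.4, 2.5, -4.3]
grip_width: 0.332
```

move_arm(rows="0 0 0 -0.08 0 0.06 0.2;0 0 0 0 0 0 0.2")

```text
clock: 21.9
tcp_pos: [0.5427, -0.1083, 0.0871]
tcp_rot: [[-0.14, 0.984, 0.109], [0.776, 0.177, -0.606], [-0.615, -0.0, -0.788]]
contact_force: [-0.3, 2.3, -3.5]
grip_width: 0.335
```

move_arm(rows="0 0 0 -0.08 0 0.06 0.2;0 0 0 0 0 0 0.2")

```text
clock: 22.1
tcp_pos: [0.543, -0.1093, 0.0872]
tcp_rot: [[-0.14, 0.984, 0.109], [0.776, 0.177, -0.606], [-0.616, -0.0, -0.788]]
contact_force: [-0.8, 1.6, -3.3]
grip_width: 0.33
```

move_arm(rows="0 0 0 -0.08 0 0.06 0.2;0 0 0 0 0 0 0.2")

```text
clock: 22.3
tcp_pos: [0.5432, -0.1103, 0.0872]
tcp_rot: [[-0.14, 0.984, 0.109], [0.776, 0.177, -0.606], [-0.616, -0.0, -0.788]]
contact_force: [0.2, 2.6, -3.6]
grip_width: 0.337
```

move_arm(rows="0 0 0 -0.08 0 0.06 0.2;0 0 0 0 0 0 0.2")

```text
clock: 22.5
tcp_pos: [0.5433, -0.1112, 0.0871]
tcp_rot: [[-0.14, 0.984, 0.109], [0.776, 0.177, -0.606], [-0.615, -0.0, -0.788]]
contact_force: [0.0, 3.6, -5.0]
grip_width: 0.333
```

move_arm(rows="0 0 0 -0.08 0 0.06 0.2;0 0 0 0 0 0 0.2")

```text
clock: 22.7
tcp_pos: [0.5435, -0.1119, 0.087]
tcp_rot: [[-0.14, 0.984, 0.109], [0.776, 0.178, -0.605], [-0.615, -0.0, -0.789]]
contact_force: [-0.8, 4.8, -5.9]
grip_width: 0.332
```

move_arm(rows="0 0 0 -0.08 0 0.06 0.2;0 0 0 0 0 0 0.2")

```text
clock: 22.9
tcp_pos: [0.5436, -0.1126, 0.0869]
tcp_rot: [[-0.141, 0.984, 0.109], [0.776, 0.178, -0.605], [-0.614, -0.0, -0.789]]
contact_force: [-1.1, 7.0, -4.8]
grip_width: 0.335
```

move_arm(rows="0 0 0 -0.08 0 0.06 0.2;0 0 0 0 0 0 0.2")

```text
clock: 23.1
tcp_pos: [0.5437, -0.1129, 0.0868]
tcp_rot: [[-0.141, 0.984, 0.109], [0.777, 0.179, -0.604], [-0.613, -0.0, -0.79]]
contact_force: [-2.0, 8.5, -3.9]
grip_width: 0.34
```

move_arm(rows="0 0 0 -0.08 0 0.06 0.2;0 0 0 0 0 0 0.2")

```text
clock: 23.3
tcp_pos: [0.5437, -0.1132, 0.0868]
tcp_rot: [[-0.142, 0.984, 0.109], [0.778, 0.179, -0.603], [-0.612, -0.001, -0.791]]
contact_force: [-3.4, 13.1, -1.3]
grip_width: 0.335
```

move_arm(rows="0 0 0 -0.08 0 0.06 0.2;0 0 0 0 0 0 0.2")

```text
clock: 23.5
tcp_pos: [0.5438, -0.1134, 0.0868]
tcp_rot: [[-0.143, 0.984, 0.11], [0.778, 0.18, -0.601], [-0.611, -0.001, -0.791]]
contact_force: [-5.4, 16.8, 1.0]
grip_width: 0.335
```

```bash
python3 - <<'E'
from go import *
st()
c=bot.camera("top"); np.savez("pics/top11.npz",**c);c=bot.camera("scene"); np.savez("pics/scene11.npz",**c)
from ov import ov
bar=T(X,[[-18,-240,101],[18,-240,101],[18,105,101],[-18,105,101]])
W=T(X,[[-61,-115,87],[64,-115,64],[64,-85,64],[-61,-85,87]])
ov("top11","scene11",X,"pics/ov11.png",[bar,W])
E
```

```text
t 23.5 tcp [ 0.5438 -0.1134  0.0868] stand mm [-50.3 -99.4  86.8] F [-5.4 16.8  1. ] grip 0.335 q [ 0.11  0.47 -0.3   0.74 -0.66  1.48]
```

View pics/ov11.png

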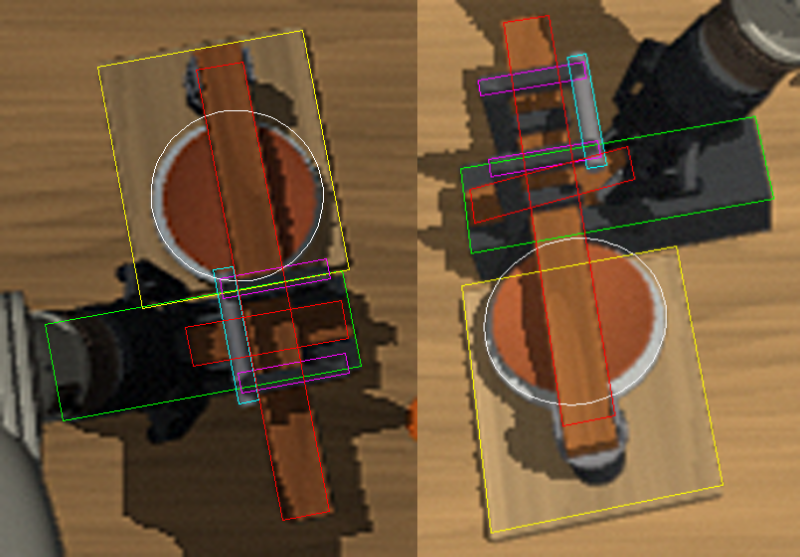

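move_arm(rows="0 0 0 -0.1 0 0.08 0.2;0 0 0 0 0 0 0.2;0 0 0 0 0 0 0.2")

```text
clock: 23.9
tcp_pos: [0.5438, -0.1136, 0.0868]
tcp_rot: [[-0.144, 0.983, 0.11], [0.779, 0.182, -0.6], [-0.61, -0.001, -0.792]]
contact_force: [-8.1, 21.2, 2.9]
grip_width: 0.338
```

move_arm(rows="0 0 0 0 0 0 0.45;0 0 0 0 0 0 0.55;0 0 0 0 0 0 0.6;0 0 0 0 0 0 0.6;0 0 0 0 0 0 0.6")

```text
clock: 24.4
tcp_pos: [0.5447, -0.1181, 0.0877]
tcp_rot: [[-0.139, 0.984, 0.109], [0.775, 0.176, -0.607], [-0.616, 0.0, -0.788]]
contact_force: [-0.5, 1.1, -0.8]
grip_width: 0.597
```

```bash
python3 - <<'E'
from go import *
st()
E
```

```text
t 24.4 tcp [ 0.5447 -0.1181  0.0877] stand mm [-45.5 -99.3  87.7] F [-0.5  1.1 -0.8] grip 0.597 q [ 0.1   0.48 -0.3   0.74 -0.66  1.48]
```

move_arm(rows="0 0 0 0.8 0 -0.62 0.6;0 0 0 1.6 0 -1.23 0.6;0 0 0 2.4 0 -1.85 0.6;0 0 0 2.4 0 -3 0.6;0 0 0 0 0 -4.5 0.6;0 0 0 0 0 -4.5 0.6;0 0 0 0 0 -4.5 0.6;0 0 0 0 0 0 0.6;0 0 0 0 0 0 0.6")

```text
clock: 25.3
tcp_pos: [0.5128, 0.0621, 0.2029]
tcp_rot: [[-0.14, 0.984, 0.112], [0.776, 0.179, -0.605], [-0.615, 0.002, -0.788]]
contact_force: [-0.9, 0.2, -0.6]
grip_width: 0.601
```

```bash
python3 - <<'E'
from go import *
st()
c=bot.camera("top"); np.savez("pics/top12.npz",**c);c=bot.camera("scene"); np.savez("pics/scene12.npz",**c)
from ov import ov
bar=T(X,[[-18,-240,101],[18,-240,101],[18,105,101],[-18,105,101]])
W=T(X,[[-57,-115,87],[68,-115,64],[68,-85,64],[-57,-85,87]])
ov("top12","scene12",X,"pics/ov12.png",[bar,W])
from h import *
for n,k in(("top12",((320,205))),):
    p=cloud(load(n))
cs,sn=np.cos(X[2]),np.sin(X[2])
for n,box,zo in(("top2",(245,105,350,245),0),("top12",(245,105,350,245),0),("scene2",(155,130,265,310),.0012),("scene12",(155,130,265,310),.0012)):
    p=cloud(load(n));a,b,d,e=box;q=p[b:e,a:d].reshape(-1,3);w=q[:,:2]-X[:2];l=np.c_[w@[cs,sn],w@[-sn,cs]]*1000
    k=(abs(l[:,0])<14)&(l[:,1]<-175)&(l[:,1]>-235)&(q[:,2]>.06);print(n,"bar end top z",np.median(q[k,2])-zo,k.sum())
    k=(abs(l[:,0])<70)&(l[:,1]<-175)&(l[:,1]>-235)&(q[:,2]>.07);print("  x edges",np.percentile(l[k,0],[2,50,98]))
    k=(abs(l[:,1]+100)<12)&(l[:,0]<-44)&(l[:,0]>-120)
    for lo in range(-76,-44,4):
        kk=k&(l[:,0]>=lo)&(l[:,0]<lo+4)
        if kk.any():print("   ",lo,np.round(np.median(q[kk,2])-zo,4),end="")
    print()
E
```

```text
t 25.3 tcp [0.5128 0.0621 0.2029] stand mm [-228.5  -98.7  202.9] F [-0.9  0.2 -0.6] grip 0.601 q [ 0.45  0.42 -0.04  1.31 -0.64  1.91]
top2 bar end top z 0.0850137796150291 186
  x edges [-14.85962591   2.20498458  19.98348676]
    -76 0.0589    -72 0.0596    -68 0.0593    -64 0.0586    -60 0.059    -56 0.0592    -52 0.0592    -48 0.0586
top12 bar end top z 0.09987829785719238 193
  x edges [-14.72954723   1.65470595  20.18747503]
    -76 0.0589    -72 0.0582    -68 0.0583    -64 0.0579    -60 0.0585    -56 0.0857    -52 0.0847    -48 0.0843
scene2 bar end top z 0.08562052826717045 100
  x edges [-15.16571671   2.17389971  19.4598903 ]
    -76 0.0594    -72 0.0608    -68 0.0597    -64 0.0597    -60 0.0587    -56 0.0599    -52 0.0585    -48 0.0594
scene12 bar end top z 0.10025155945057071 133
  x edges [-14.96342348   2.38481728  19.6707891 ]
    -76 0.0595    -72 0.06    -68 0.0597    -64 0.0594    -60 0.0831    -56 0.0867    -52 0.0851    -48 0.0849
```

View pics/ov12.png

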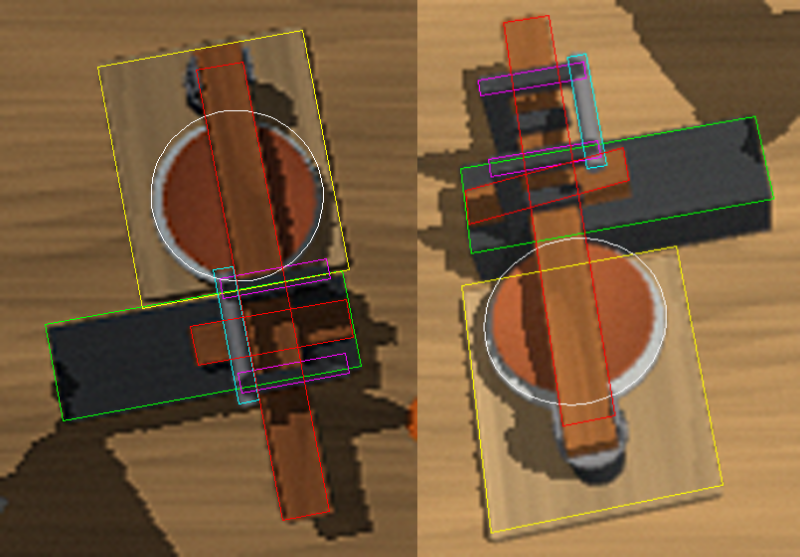

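The bar end rose 15 mm, level at 100–101 mm top height, and the wedge butt stands about 40 mm in front of the bar. I'll press gently on the butt with shut fingers to check that it is jammed.

move_arm(rows="0 0 0 0 0 0 0;0 0 0 0 0 0 0;0 0 0 0 0 0 0;0 0 0 -0.67 -0.03 4.14 0;0 0 0 -0.67 -0.03 4.14 0;0 0 0 -0.67 -0.03 4.14 0;0 0 0 -0.67 -0.03 4.14 0;0 0 0 0 0 0 0;0 0 0 0 0 0 0")

```text
clock: 26.3
tcp_pos: [0.5322, -0.0616, 0.0876]
tcp_rot: [[-0.139, 0.985, 0.106], [0.776, 0.175, -0.606], [-0.616, -0.002, -0.788]]
contact_force: [-0.4, -0.1, -0.4]
grip_width: 0.0
```

```bash
python3 - <<'E'
from go import *
need(T(X,[-85,-100,90])[0],tool(X[2],38))
E
```

```text
t 26.3 tcp [ 0.5322 -0.0616  0.0876] stand mm [-103.3 -101.6   87.6] F [-0.4 -0.1 -0.4] grip 0.0 q [ 0.21  0.49 -0.28  0.83 -0.66  1.62]
turn deg (tool) [-0.18  0.   -0.02]
shift cm in present tool [-1.59  0.17  0.94] | in target tool [-1.59  0.16  0.94]
```

move_arm(rows="0 0 0 -0.55 0.1 0.31 0;0 0 0 -0.55 0.05 0.31 0;0 0 0 -0.5 0 0.31 0;0 0 0 0 0 0 0")

```text
clock: 26.7
tcp_pos: [0.5384, -0.0785, 0.0917]
tcp_rot: [[-0.138, 0.984, 0.11], [0.776, 0.177, -0.606], [-0.616, 0.002, -0.788]]
contact_force: [0.4, -0.5, -1.7]
grip_width: -0.0
```

move_arm(rows="0 0 0 -0.16 0 0.12 0;0 0 0 0 0 0 0")

```text
clock: 26.9
tcp_pos: [0.5382, -0.0803, 0.091]
tcp_rot: [[-0.14, 0.984, 0.109], [0.776, 0.177, -0.606], [-0.616, 0.0, -0.788]]
contact_force: [0.5, -1.0, -1.4]
grip_width: 0.004
```

move_arm(rows="0 0 0 -0.16 0 0.12 0;0 0 0 0 0 0 0")

```text
clock: 27.1
tcp_pos: [0.5385, -0.0823, 0.0908]
tcp_rot: [[-0.14, 0.984, 0.109], [0.776, 0.177, -0.606], [-0.616, -0.0, -0.788]]
contact_force: [0.6, -0.5, 0.1]
grip_width: -0.003
```

move_arm(rows="0 0 0 -0.16 0 0.12 0;0 0 0 0 0 0 0")

```text
clock: 27.3
tcp_pos: [0.5388, -0.0844, 0.0909]
tcp_rot: [[-0.14, 0.984, 0.109], [0.776, 0.177, -0.606], [-0.616, -0.0, -0.788]]
contact_force: [0.2, 0.2, -0.2]
grip_width: -0.006
```

move_arm(rows="0 0 0 -0.16 0 0.12 0;0 0 0 0 0 0 0")

```text
clock: 27.5
tcp_pos: [0.5392, -0.0864, 0.091]
tcp_rot: [[-0.139, 0.984, 0.109], [0.776, 0.177, -0.606], [-0.616, 0.0, -0.788]]
contact_force: [0.2, -0.6, 0.1]
grip_width: -0.001
```

move_arm(rows="0 0 0 -0.16 0 0.12 0;0 0 0 0 0 0 0")

```text
clock: 27.7
tcp_pos: [0.5395, -0.0875, 0.0908]
tcp_rot: [[-0.14, 0.984, 0.109], [0.777, 0.178, -0.604], [-0.614, -0.0, -0.789]]
contact_force: [-1.4, 3.3, 0.6]
grip_width: -0.0
```

move_arm(rows="0 0 0 -0.1 0 0.08 0;0 0 0 0 0 0 0")

```text
clock: 27.9
tcp_pos: [0.5395, -0.0877, 0.0908]
tcp_rot: [[-0.142, 0.984, 0.11], [0.777, 0.179, -0.603], [-0.613, -0.0, -0.79]]
contact_force: [-2.7, 9.2, 4.6]
grip_width: 0.001
```

move_arm(rows="0 0 0 -0.12 0 0.09 0;0 0 0 0 0 0 0")

```text
clock: 28.1
tcp_pos: [0.5396, -0.0879, 0.0908]
tcp_rot: [[-0.144, 0.984, 0.11], [0.779, 0.181, -0.601], [-0.611, -0.001, -0.792]]
contact_force: [-6.5, 16.3, 7.9]
grip_width: 0.001
```

move_arm(rows="0 0 0 -0.1 0 0.08 0;0 0 0 0 0 0 0")

```text
clock: 28.3
tcp_pos: [0.5396, -0.088, 0.0908]
tcp_rot: [[-0.145, 0.983, 0.11], [0.779, 0.182, -0.599], [-0.609, -0.001, -0.793]]
contact_force: [-9.4, 21.4, 10.6]
grip_width: 0.001
```

Stiff: 23 N moved it only about 0.5 mm. I'll back off and do the final check.

move_arm(rows="0 0 0 0.4 0 -0.31 0;0 0 0 0.8 0 -0.62 0;0 0 0 2 0 -1.8 0;0 0 0 1 0 -4 0;0 0 0 0 0 -4 0;0 0 0 0 0 -4 0;0 0 0 0 0 -4 0;0 0 0 0 0 0 0;0 0 0 0 0 0 0;0 0 0 0 0 0 0")

```text
clock: 29.3
tcp_pos: [0.5133, 0.0532, 0.2115]
tcp_rot: [[-0.14, 0.984, 0.107], [0.775, 0.177, -0.607], [-0.616, -0.002, -0.788]]
contact_force: [-0.1, -1.6, -0.2]
grip_width: 0.001
```

```bash
python3 - <<'E'
from go import *
st()
c=bot.camera("top"); np.savez("pics/top13.npz",**c);c=bot.camera("scene"); np.savez("pics/scene13.npz",**c)
from ov import ov
bar=T(X,[[-18,-240,101],[18,-240,101],[18,105,101],[-18,105,101]])
W=T(X,[[-57,-115,87],[68,-115,64],[68,-85,64],[-57,-85,87]])
ov("top13","scene13",X,"pics/ov13.png",[bar,W])
cs,sn=np.cos(X[2]),np.sin(X[2])
for n,box,zo in(("top13",(245,105,350,245),0),("scene13",(155,130,265,310),.0012)):
    p=cloud(load(n));a,b,d,e=box;q=p[b:e,a:d].reshape(-1,3);w=q[:,:2]-X[:2];l=np.c_[w@[cs,sn],w@[-sn,cs]]*1000
    k=(abs(l[:,0])<14)&(l[:,1]<-175)&(l[:,1]>-235)&(q[:,2]>.06);print(n,"bar end top z",np.median(q[k,2])-zo,k.sum())
    k=(abs(l[:,1]+100)<25)&(l[:,0]<-44)&(l[:,0]>-120)&(q[:,2]-zo>.07)
    print("butt",np.percentile(l[k,0],3),"y",np.percentile(l[k,1],[3,97]))
E
```

```text
t 29.3 tcp [0.5133 0.0532 0.2115] stand mm [-219.6  -99.8  211.5] F [-0.1 -1.6 -0.2] grip 0.001 q [ 0.43  0.41 -0.04  1.32 -0.64  1.89]
top13 bar end top z 0.10014489528325798 195
butt -56.62217202708292 y [-114.3231341   -86.73622501]
scene13 bar end top z 0.10088500579356427 131
butt -57.2680087753569 y [-113.86957563  -84.04405735]
```

View pics/ov13.png

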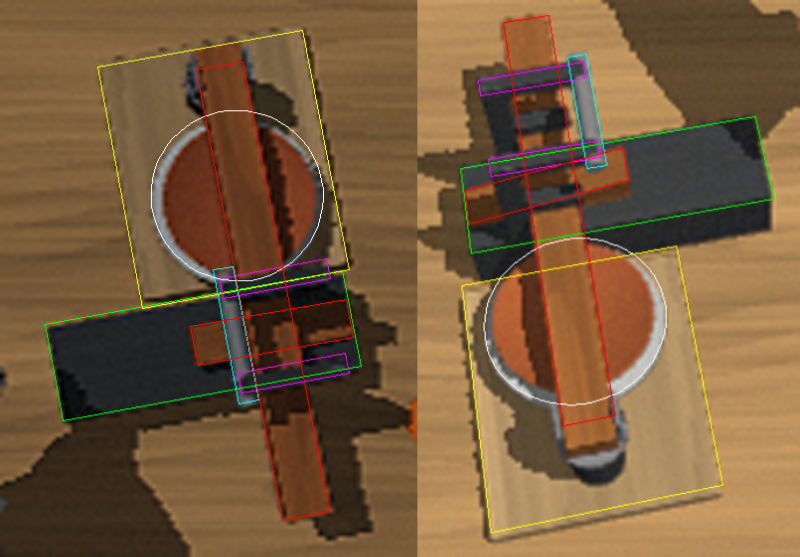

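Bar level and home, wedge centred and jammed, and the robot is clear of everything. Handing in.

```bash
python3 - <<'E'
from cell import bot
print(bot.sign_off())
E
```

```text
the job is handed in; nothing more can be done
None
```

The job is handed in at about 29 s of the 67 s. The bar is home and level, and the wedge is jammed under it. No verdict was reported.

**What I did**
- I pushed the bar's free end home against the posts, with about 5 N at contact.
- I picked up the smaller brown wedge with the tool vertical, because a leaned grasp there would have come too close to the lamp. I laid it on the block top in front of the mouth and regrasped it near the butt with a 38° lean.
- I pushed it in until the push reached about 23 N, released it, and pressed once more on the butt with shut fingers.

**What the last checks showed**
- **Bar:** its end rose about 15 mm to a top height of 100–101 mm. Its outline matches the home, level position in both views.
- **Wedge position:** the butt is about 57 mm in front of the stand's x = 0, so the thin end is about 86 mm past the mouth (82 was expected). It lies within about 1 mm of the middle.
- **Jam:** with about 23 N on the butt the finger advanced only about 0.5 mm. I could not measure the squeeze force itself, only that the wedge stays put.
- **Surroundings:** the block shows no visible shift. I did not re-measure the cup, jar and rib, but the arm kept clear of them throughout.

No check failed. The two cameras disagreed by up to 4 mm on the stand's position, so I used the average.

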